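# Charge the tumbling drum with a scoop

### The arm

A 7-joint arm with a two-finger parallel gripper is mounted at the origin on a cart in front of the work surface, level with it; the furniture and walls round the work are solid. World frame = base frame: x ahead of the robot, y to its left, z up, the work surface at z = 0. Lengths are in m, angles in rad, forces in N, time in s.
With the tool pointing down it reaches from about 0.4 to 0.75 m from the base axis. Payload 19.5 kg.
Tool frame: the origin (TCP) lies on the mounting face of the last link; the fingertips stand 173 mm ahead of it and the grasp point (between the pads) lies 155 mm ahead of it (ctrl.grasp_offset is the distance from the TCP to the grasp point, in m); z points along the fingers, y is the direction in which the jaws open and shut (so a half turn about z gives the same grasp; the last joint's range is limited). The gripper opens to 85 mm and grips with 20 to 120 N. Pads are 22 mm wide; open, the fingers measure 114 mm over their backs; the gripper's body (76 mm by 85 mm) begins 54 mm behind the grasp point. The pads swing forward as they close: fully open they stand 13 mm farther back than shut.
Start: joints at [-1.251, 0.707, -0.028, 1.485, 0.022, 0.951, -0.075], TCP at [0.204, 0.538, 0.405] pointing down, gripper open.
Joint ranges: [-2.71, 2.71], [-0.32, 2.16], [-1.57, 1.52], [0, 2.45], [-1.46, 4.6], [0, 2.02], [-2.83, 2.83]. Speed limits (rad/s): [1.89, 1.89, 2.57, 2.57, 3.01, 3.01, 3.01].

### API

Orientations are given as a unit quaternion [x, y, z, w].
In Python, from bench import ctrl gives the robot as it stands.
- The arm moves only by the tool step_arm, never from a script. Its argument "commands" is a list of rows, each a list of 4 numbers: the shift along the tool's x, y, z in mm, then the turn about the tool's z in degrees. In form: [[tx, ty, tz, spin], ...]. A call has 1 to 5 rows; each row shifts and turns the commanded pose from where the row before left it, along the tool's axes as they then stand; what a row does not reach is not made up. A row lasts 1/10 s, in which the tool goes at most 50 mm and 8.59 degrees, less where a joint would pass 70% of its speed; a pose out of reach is approached as far as the arm can. A call with a gripper value outside its range is refused whole. "jaw" is the opening, from 0 (shut) to 1 (fully open), set as the call begins (left out, the last holds). The fingers move at their own pace and stop on an object; "squeeze" is the grip in N (left out, the last holds). Time passes only in rows, so rows that do not move let the fingers close. It gives the time, the measured TCP pose, the force and the opening at its end, in the units of the state.
- ctrl.sense(): the state, without advancing time (a new reading comes with each control period).
- ctrl.get_image(name): name is "side" or "top"; returns a dict with "pixels" (384x512x3 uint8, red, green, blue), "range_z" (384x512 float32, m along the optical axis (not along the pixel's ray), 0 where there is no reading), "fx", "fy", "cx", "cy" (pixels), "R" (3x3) and "t" (3): a world point X has camera coordinates R X + t. Camera axes: x right, y down, z forward; pixel columns grow to the right and rows downward; lengths in m; the calibration is good to about 2 mm. A picture is of the moment at which its call begins.
- ctrl.finish_job(): hands the job in, once; it reports no verdict.
Trained networks look in the newest picture that a camera, given by its name, has taken for a name from the list of things; names that differ only in an ending like _2 or _b are one class to them, and where a whole thing is asked for, a point or a joint stands for the part that bears it (a point fixed in the world has none). Each returns a list of dicts, best first, with "conf" (0 to 1); they miss things now and then, are a little off and sometimes report something else, mostly with a low value. They report only what shows in the picture. A call takes as long as a camera call.
- ctrl.find_in(camera, target): "rect" ([centre column, centre row, width, height] in pixels, round what is visible of it).
- ctrl.silhouettes(camera, target): "mask" (384x512 bool, what is visible of it) and "rect" ([centre column, centre row, width, height] in pixels, round what is visible of it).
The state is a dict: "t": time; "joint_positions": joint angles; "qvel": joint speeds; "joint_efforts": joint torques, N m; "position": TCP position; "ee_rot": TCP orientation; "wrist_force": force on the tool from outside, world axes, zero at the start; "ft_torque": the same for the moment, N m; "opening": finger opening in m.
Only numpy, scipy, OpenCV 4.12 (cv2) and the standard library are available. Lean on these libraries where they do the work, as an engineer would, in place of code of your own. Each camera call takes 0.05 s, during which the arm holds its last target.

### The job

Unlock the bayonet cover of the tumbling drum by turning it anticlockwise (seen from above), lift it off and lay it flat, right way up, on the bench. Then use the hand scoop to pick up all three turned wooden blanks from the open-fronted tray in one scoop, without the gripper's fingers touching them, and tip them into the drum. Finally set the scoop down flat on the bench and let go, leaving the glue bottle, tape roll, sanding block and small offcut where they are.

Things in the scene. Friction and masses are not known exactly. Their poses are not given: they have to be found in the camera images.
- drum: Bare aluminium tumbling drum standing on its closed end, fixed to the bench, open at the top once its cover is off: outside diameter 128, inside 120, height 90, inner floor 6 above the bench. Origin at the centre of its underside, at bench level, z up.
- drum_mouth (a point): Centre of the drum's mouth, 90 above the bench; axes as the drum's. Steel hooks at its +x and -x sides reach 80 from the axis and 103 above the bench; each is 30 wide, overhangs the cover's ear by 6 and is closed by a web on its clockwise side seen from above. Round stop pins, 98 high, 70 from the axis, stand at its +y and -y sides.
- cover: Loose cover of the drum, 0.13 to 0.21 kg: aluminium disc, diameter 124, 5 thick; origin at the centre of the disc's underside, z up. A spigot reaches 6 further down into the drum (3.5 play all round). Two ears, 18 wide, reach 71 from the axis at its +x and -x sides. At the start it sits on the rim with each ear under a hook, 3 below the overhang.
- cover_grip (a point): Middle of the upright dark wooden bar on the cover's axis: 52 long (x), 14 thick (y), 30 tall, this point 12 below its top and 23 above cover. Seen from above the cover turns anticlockwise only: ears leave the hooks after about 25 degrees, meet the stop pins near 80; lifts straight off at 35 to 75. Dry friction, below 0.3 N m. Flat on the bench this point is 29 high.
- tray: Three-sided parts tray of pale wood, fixed to the bench: level floor 4 thick, inside 170 deep (x) by 92 wide (y); walls 6 thick, 32 high above the bench, at both sides and the back; the front (-x) is open. Origin under the centre of the floor, at bench level; +x points from the open front (x = -85) to the inner face of the back wall (x = +85).
- scoop_grip (a point): Point in the upright wooden handle of the loose hand scoop (0.24 kg), 80 above the scoop's flat underside. Axes are the scoop's: x towards the lip, z up when it lies flat. The handle is a block 46 long (x), 16 thick (y), from 40 to 102 above the underside, centred on this point in x and y.
- scoop_lip (a point): Middle of the scoop's front edge, at the underside: 105 ahead of (along x) and 80 below the point scoop_grip. The pan is plain steel, 2 thick, 84 wide outside, 80 inside, open at the lip; the underside is flat from the lip to 127 behind it.
- scoop_pan (a point): Middle of the scoop's pan, on its upper face, 60 ahead of the grip point (in x) and 45 behind the lip; axes as the scoop's. The pan's inner length is 92, from a rear wall 31 high to the open lip; side walls are 25 high at the rear, 13 nearer the lip, none on the last 27.
- blank_1: One of three identical turned hardwood knob blanks: dark wooden discs of diameter 24 and height 17 with bevelled edges top and bottom (3.5 high, 7 wide), 13 to 22 g; smooth, they slide on the steel or the tray from about 17 to 22 degrees. They stand scattered on the tray floor, at tray x from -25 to +70 (centres). Origin at the centre of the underside.
- blank_2: As blank_1.
- blank_3: As blank_1.
- glue_bottle: Bystander: white wood-glue squeeze bottle with a red nozzle, 38 x 56 x 146, standing upright behind the drum. Origin at the centre of its underside.
- tape_roll: Bystander: roll of masking tape lying flat, diameter 83, 20 high. Origin at the centre of its underside.
- sanding_block: Bystander: cork sanding block, 42 x 75 x 27. Origin at the centre of its underside.
- offcut_1: Bystander: pale wooden offcut, 30 x 50 x 20. Origin at the centre of its underside.

How it is judged:
By the outcome, as a careful person would: the job done as asked, in the order asked, and still so for the second after the job is handed in, with the robot touching nothing.
It also fails if it takes over 72 s, if anything falls off the work surface, if the arm or the gripper's body presses on something with over 40 N, if the wrist force passes 120 N, or if a joint passes its speed limit or range.

## Working session

There is one attempt and no reset: what is moved stays moved. The work goes in short steps, Python scripts to look and compute and a tool call to move; the robot and the scene stay as the last step left them, time stands still between calls to the robot, and variables do not carry over. Pictures are saved under pics/ and viewed, and the job is handed in when it is done.

Besides the shell and the picture viewer there is one more tool, called after ">>>" in YAML: its name, and indented under it one key for each argument. step_arm: Moves the arm, as the interface text tells. Its arguments: {"type":"object","properties":{"commands":{"type":"array"},"jaw":{"type":"number"},"squeeze":{"type":"number"}},"required":["commands"]}

```bash
ls -R . | head -30; mkdir -p pics; python3 - <<'E'
from bench import ctrl
import cv2,numpy as np
s=ctrl.sense(); print(s['t'],s['position'],s['ee_rot'],s['opening'],s['wrist_force'],ctrl.grasp_offset)
for n in ('side','top'):
    im=ctrl.get_image(n); cv2.imwrite(f'pics/{n}0.png',im['pixels'][:,:,::-1]); np.savez(f'{n}0.npz',**im)
    print(n,im['fx'],im['fy'],im['cx'],im['cy'],im['R'],im['t'])
    for t in ['drum','cover','cover_grip','tray','scoop_grip','blank_1','glue_bottle','tape_roll','sanding_block','offcut_1']:
        print(n,t,[(np.round(d['rect']).tolist(),round(d['conf'],2)) for d in ctrl.find_in(n,t)])
E
```

```text
.:
pics

./pics:
0.0 [0.20349762 0.53770747 0.40423857] [ 1.79899394e-01  9.83684871e-01 -5.24898521e-04 -8.19050173e-05] 0.08519817481563696 [-0.0912043  -0.14605039 -0.02621113] 0.1547
side 348.8696583146245 348.8696583146245 255.83826457437405 187.45704723642518 [[-0.99866497  0.05156973  0.00297362]
 [ 0.03119296  0.64794561 -0.76104763]
 [-0.04117377 -0.75993885 -0.64868919]] [0.56591286 0.04073202 1.13857519]
side drum [([269.0, 191.0, 52.0, 40.0], 0.96)]
side cover [([267.0, 177.0, 43.0, 26.0], 0.94), ([204.0, 193.0, 22.0, 41.0], 0.61)]
side cover_grip [([268.0, 180.0, 39.0, 23.0], 0.57), ([282.0, 142.0, 40.0, 34.0], 0.52), ([206.0, 304.0, 17.0, 14.0], 0.38)]
side tray [([249.0, 246.0, 71.0, 53.0], 0.93), ([304.0, 182.0, 22.0, 18.0], 0.47)]
side scoop_grip [([282.0, 141.0, 36.0, 34.0], 0.58), ([204.0, 194.0, 20.0, 38.0], 0.16)]
side blank_1 [([231.0, 256.0, 6.0, 9.0], 0.58), ([261.0, 247.0, 10.0, 10.0], 0.56)]
side glue_bottle [([203.0, 194.0, 19.0, 39.0], 0.6)]
side tape_roll [([336.0, 251.0, 28.0, 27.0], 0.57), ([281.0, 138.0, 41.0, 36.0], 0.2)]
side sanding_block [([304.0, 181.0, 21.0, 21.0], 0.72)]
side offcut_1 [([207.0, 304.0, 23.0, 19.0], 0.73)]
top 348.5882272051425 348.5882272051425 253.7487311688711 187.03332122145315 [[-0.02318335 -0.99972813  0.00249152]
 [-0.98577812  0.02244478 -0.16654646]
 [ 0.16644526 -0.00631719 -0.98603046]] [0.01008486 0.56801812 1.10758633]
top drum [([262.0, 199.0, 41.0, 54.0], 0.91)]
top cover [([267.0, 199.0, 43.0, 42.0], 0.69), ([202.0, 183.0, 58.0, 60.0], 0.2)]
top cover_grip [([266.0, 197.0, 39.0, 39.0], 0.98)]
top tray [([203.0, 182.0, 56.0, 61.0], 0.97)]
top scoop_grip [([353.0, 223.0, 41.0, 43.0], 0.81)]
top blank_1 [([191.0, 170.0, 1.0, 3.0], 0.48)]
top glue_bottle [([249.0, 144.0, 21.0, 25.0], 0.67)]
top tape_roll [([195.0, 256.0, 21.0, 23.0], 0.65)]
top sanding_block [([286.0, 239.0, 20.0, 20.0], 0.5)]
top offcut_1 [([265.0, 199.0, 42.0, 39.0], 0.68)]
```

```bash
python3 - <<'E'
import cv2
for n in ('side','top'):
    i=cv2.imread(f'pics/{n}0.png'); c=i[100:340,130:400]
    cv2.imwrite(f'pics/{n}0z.png',cv2.resize(c,None,fx=2.5,fy=2.5,interpolation=cv2.INTER_CUBIC))
E
```

```text
(no output)
```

View pics/side0.png

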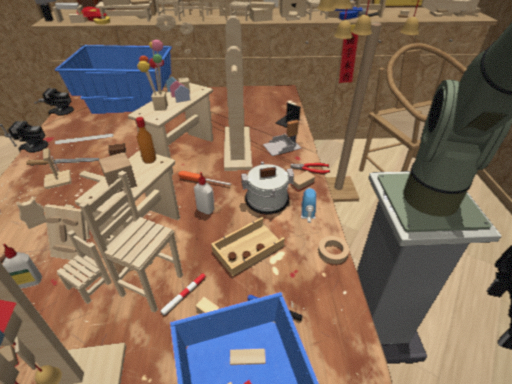

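View pics/top0.png

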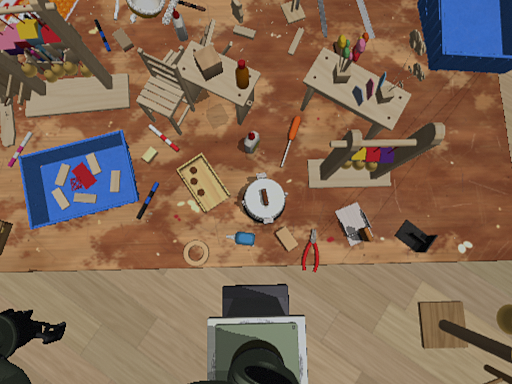

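View pics/side0z.png

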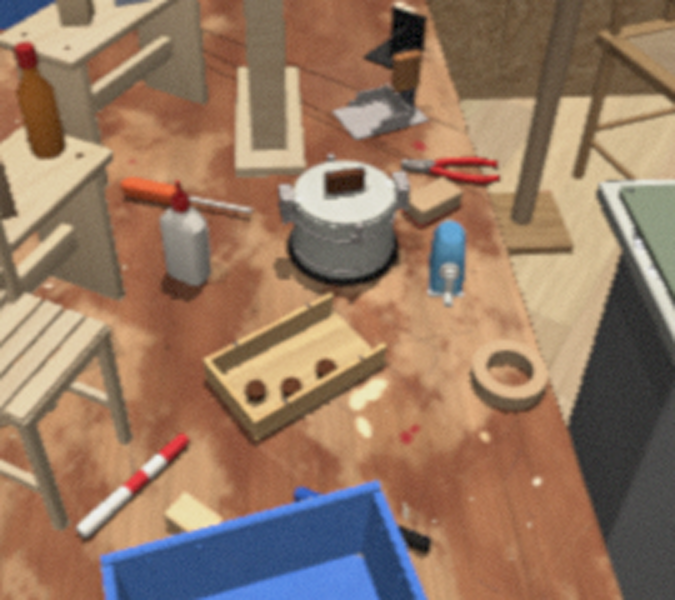

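View pics/top0z.png

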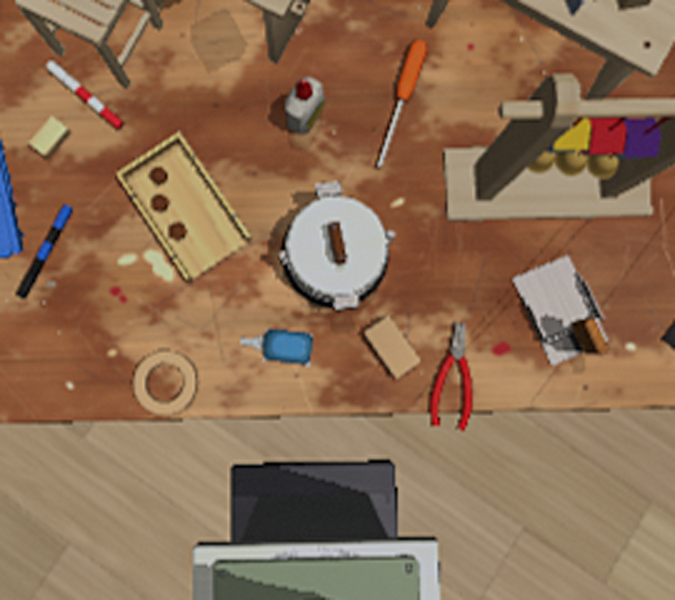

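The pictures show the drum with its cover near top pixel (265,198), the tray at (203,182) with three dark blanks and its open front facing the robot, and the scoop at (353,223). Next I'll measure them.

```bash
cat > h.py <<'E'
import numpy as np, cv2
def load(f): return dict(np.load(f))
def cloud(im):
    z=im['range_z'].astype(float); v,u=np.mgrid[0:z.shape[0],0:z.shape[1]]
    P=np.stack([(u-im['cx'])/im['fx']*z,(v-im['cy'])/im['fy']*z,z],-1)
    W=(P-im['t'])@im['R']; W[z<=0]=np.nan; return W
def onplane(im,uv,h):
    uv=np.atleast_2d(uv).astype(float); C=-im['R'].T@im['t']
    d=np.stack([(uv[:,0]-im['cx'])/im['fx'],(uv[:,1]-im['cy'])/im['fy'],np.ones(len(uv))],-1)@im['R']
    return C+d*((h-C[2])/d[:,2])[:,None]
def proj(im,X):
    c=np.atleast_2d(X)@im['R'].T+im['t']; return np.stack([im['fx']*c[:,0]/c[:,2]+im['cx'],im['fy']*c[:,1]/c[:,2]+im['cy']],-1)
E
python3 - <<'E'
from h import *
for n in('top','side'):
    im=load(n+'0.npz'); W=cloud(im)
    b=W[(W[...,0]>.3)&(W[...,0]<.8)&(abs(W[...,1])<.4)&(abs(W[...,2])<.02)]
    print(n,'bench z',np.percentile(b[:,2],[5,50,95]), 'cam',-im['R'].T@im['t'])
    # height map orthographic crop
    px=im['pixels']
    if 1:
        x0,x1,y0,y1,s=.3,.85,-.45,.35,1000
        H=np.zeros((550,800,3),np.uint8)
        ok=~np.isnan(W[...,2])
        order=np.argsort(np.where(ok,W[...,2],-9).ravel())
        Wf=W.reshape(-1,3);pf=px.reshape(-1,3)
        for i in order:
            w=Wf[i]
            if not(w[0]>x0 and w[0]<x1 and w[1]>y0 and w[1]<y1): continue
            r=int((x1-w[0])*s);c=int((y1-w[1])*s)
            cv2.rectangle(H,(c-1,r-1),(c+2,r+2),[int(q) for q in pf[i][::-1]],-1)
        cv2.imwrite(f'pics/ortho_{n}.png',H)
E
```

```text
top bench z [-0.00399338  0.00013116  0.01443098] cam [0.37582115 0.00432991 1.18669014]
side bench z [-0.00226467  0.00033294  0.01541375] cam [0.61076623 0.80967141 0.76789762]
```

View pics/ortho_top.png

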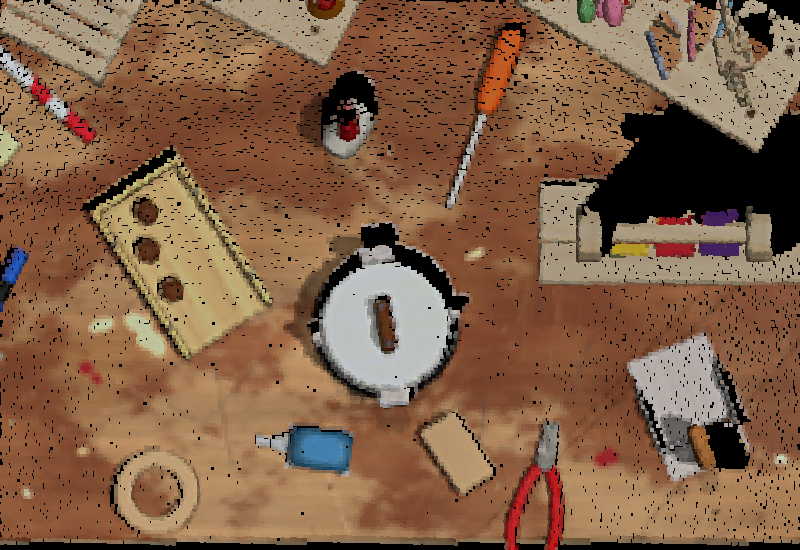

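View pics/ortho_side.png

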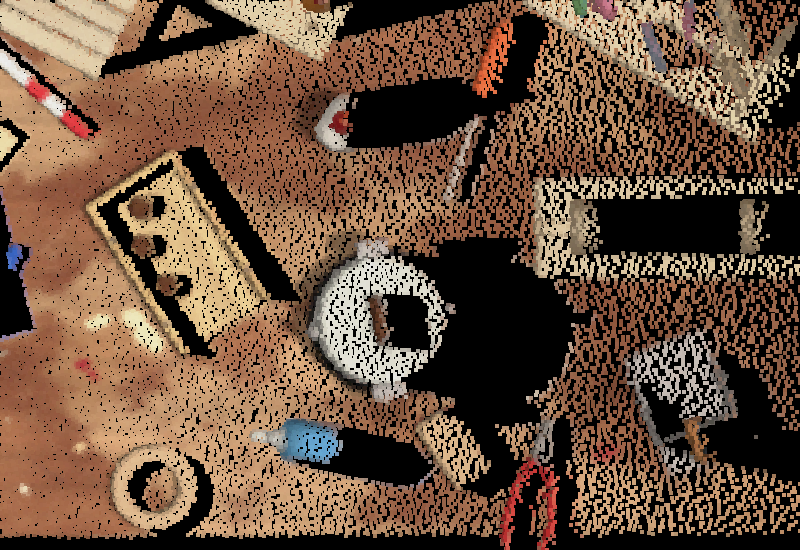

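```bash
python3 - <<'E'
from h import *
for n in('top','side'):
    im=load(n+'0.npz'); W=cloud(im); px=im['pixels'].astype(int)
    Z=W[...,2]
    def near(x,y,r): return np.hypot(W[...,0]-x,W[...,1]-y)<r
    # cover disc
    m=near(.525,-.036,.075)&(abs(Z-.095)<.006)&(px.min(-1)>150)
    p=W[m]; (c,r)=cv2.minEnclosingCircle(p[:,:2].astype(np.float32)*1000); print(n,'cover',m.sum(),p[:,:2].mean(0).round(4),'z',np.median(p[:,2]).round(4),'encl',np.round(c,1),r)
    # bar: red-brown on cover
    m=near(.525,-.036,.045)&(px[...,0]-px[...,2]>25)&(Z>.1); p=W[m]
    t=p[p[:,2]>.118]; 
    rr=cv2.minAreaRect((p[:,:2]*1000).astype(np.float32)); print(' bar',m.sum(),'zmax',np.percentile(p[:,2],[5,50,95]).round(4),np.round(rr[0],1),np.round(rr[1],1),rr[2],'top pts',len(t),t[:,:2].mean(0).round(4), rr and cv2.fitLine((t[:,:2]*1000).astype(np.float32),cv2.DIST_L2,0,.01,.01).ravel().round(3))
    # image-plane
    vu=np.argwhere(m); uv=vu[:,::-1]; X=onplane(im,uv[p[:,2]>.118],.125); print('  planetop',X[:,:2].mean(0).round(4))
    # tray walls top z~.032
    m=(W[...,0]>.48)&(W[...,0]<.72)&(W[...,1]>.06)&(W[...,1]<.28)&(abs(Z-.032)<.005)&(px[...,0]>120)
    p=W[m][:,:2]*1000
    rr=cv2.minAreaRect(p.astype(np.float32)); print(' tray',len(p),np.round(rr[0],1),np.round(rr[1],1),round(rr[2],2))
    # scoop
    m=(W[...,0]>.36)&(W[...,0]<.54)&(W[...,1]>-.43)&(W[...,1]<-.26)
    h=W[m&(Z>.085)]; print(' handle top',len(h),h.mean(0).round(4), np.percentile(h[:,2],[5,50,95]).round(4))
    if len(h)>5: print('  ',cv2.minAreaRect((h[:,:2]*1000).astype(np.float32)), cv2.fitLine((h[:,:2]*1000).astype(np.float32),cv2.DIST_L2,0,.01,.01).ravel().round(3))
    # blanks
    dk=(W[...,0]>.5)&(W[...,0]<.69)&(W[...,1]>.09)&(W[...,1]<.26)&(px.sum(-1)<230)&(Z>.008)&(Z<.03)
    k,l,st,ce=cv2.connectedComponentsWithStats(dk.astype(np.uint8))
    for i in range(1,k):
        if st[i,4]>8: q=W[l==i]; print('  blank',st[i,4],q[:,:2].mean(0).round(4),np.percentile(q[:,2],90).round(4))
    m=near(.40,.03,.06)&(Z>.01); print(' blue bottle z',np.nanmax(Z[m]))
E
```

```text
top cover 1072 [ 0.5241 -0.0357] z 0.0948 encl [523.8 -37.3] 73.50390625
 bar 55 zmax [0.1214 0.1237 0.1279] [524.5 -34.9] [47.2 12.4] 9.193794250488281 top pts 55 [ 0.524 -0.035] [ 9.87000e-01  1.63000e-01  5.24019e+02 -3.49770e+01]
  planetop [ 0.5239 -0.035 ]
 tray 186 [594.4 169.9] [173.1 102.5] 33.27
 handle top 91 [ 0.4028 -0.3501  0.0989] [0.0875 0.0998 0.1052]
   ((403.26751708984375, -352.1130065917969), (45.00130844116211, 16.306106567382812), 20.29654884338379) [ 9.34000e-01  3.57000e-01  4.02828e+02 -3.50142e+02]
  blank 41 [0.6629 0.2116] 0.0278
  blank 35 [0.6375 0.2035] 0.0217
  blank 33 [0.599 0.202] 0.0207
  blank 31 [0.5595 0.178 ] 0.0216
 blue bottle z 0.08210745011973088
side cover 602 [ 0.5304 -0.0235] z 0.095 encl [526.4 -29.5] 72.36239624023438
 bar 115 zmax [0.1044 0.1184 0.1256] [530.5 -31.2] [46.2 16.1] 11.59092903137207 top pts 58 [ 0.5302 -0.0292] [ 9.85000e-01  1.72000e-01  5.30205e+02 -2.91920e+01]
  planetop [ 0.5305 -0.0264]
 tray 388 [598.5 172.2] [176.2 106.6] 33.34
 handle top 61 [ 0.4111 -0.3455  0.0959] [0.0864 0.0966 0.1022]
   ((409.52105712890625, -349.42584228515625), (45.63520431518555, 20.53026008605957), 21.32817840576172) [ 9.26000e-01  3.76000e-01  4.11114e+02 -3.45513e+02]
  blank 24 [0.5668 0.1853] 0.0206
  blank 43 [0.6425 0.2138] 0.0217
  blank 28 [0.6047 0.2098] 0.0219
 blue bottle z 0.079293613552435
```

```bash
cat > plan.py <<'E'
import sys,json,numpy as np
from bench import ctrl
def yaw_of(q):
    x,y,z,w=q; return np.degrees(np.arctan2(2*(x*y+z*w),1-2*(y*y+z*z)))
def state():
    s=ctrl.sense(); return s,np.array(s['position']),yaw_of(s['ee_rot'])
def rows(p,yaw,target,tyaw,step=48,dmax=8,n=None):
    """target TCP xyz m, tool-x yaw deg (signed path = tyaw-yaw as given)"""
    p=np.array(p)*1000;t=np.array(target)*1000;dy=tyaw-yaw
    N=n or max(1,int(np.ceil(max(np.linalg.norm(t-p)/step,abs(dy)/dmax))))
    out=[];c=p.copy();y=yaw
    for i in range(1,N+1):
        g=p+(t-p)*i/N; gy=yaw+dy*i/N; d=g-c; a=np.radians(y)
        r=[round(d[0]*np.cos(a)+d[1]*np.sin(a)), round(d[0]*np.sin(a)-d[1]*np.cos(a)), round(-d[2]), round(-(gy-y))]
        # tool x=(cos,sin), tool y=(sin,-cos), z down
        c=c+np.array([r[0]*np.cos(a)+r[1]*np.sin(a), r[0]*np.sin(a)-r[1]*np.cos(a), -r[2]]); y=y-r[3]; out.append(r)
    return out,c/1000,y
def show(target,tyaw,**k):
    s,p,y=state(); print('now t',round(s['t'],2),p.round(4),round(y,1),'q',np.round(s['joint_positions'],2))
    o,c,ye=rows(p,y,target,tyaw,**k)
    for i in range(0,len(o),5): print(json.dumps(o[i:i+5]))
    print('end',c.round(4),ye)
E
python3 -c "
from plan import *
show([.526,-.033,.34],9.5)"
```

```text
now t 1.1 [0.2035 0.5378 0.4047] 159.3 q [-1.25  0.71 -0.03  1.48  0.02  0.95 -0.08]
[[-27, -22, 3, 8], [-29, -18, 4, 8], [-31, -14, 3, 8], [-34, -10, 4, 8], [-34, -4, 3, 7]]
[[-34, -1, 3, 8], [-35, 5, 4, 8], [-33, 9, 3, 8], [-32, 13, 4, 8], [-29, 18, 3, 8]]
[[-27, 22, 3, 8], [-23, 25, 4, 8], [-20, 29, 3, 7], [-16, 30, 4, 8], [-12, 33, 3, 8]]
[[-7, 33, 3, 8], [-2, 35, 4, 8], [2, 34, 3, 8], [7, 34, 4, 8]]
end [ 0.5256 -0.0332  0.3397] 9.270379621630553
```

>>> step_arm:
  commands:
    - [-27,-22,3,8]
    - [-29,-18,4,8]
    - [-31,-14,3,8]
    - [-34,-10,4,8]
    - [-34,-4,3,7]

```text
t: 1.6
position: [0.2892, 0.3863, 0.3877]
ee_rot: [0.5, 0.866, 0.0, 0.0]
wrist_force: [0.5, 0.5, 0.3]
opening: 0.0852
```

>>> step_arm:
  commands:
    - [-34,-1,3,8]
    - [-35,5,4,8]
    - [-33,9,3,8]
    - [-32,13,4,8]
    - [-29,18,3,8]

```text
t: 2.1
position: [0.3738, 0.2363, 0.3707]
ee_rot: [0.766, 0.642, 0.0, 0.0]
wrist_force: [0.5, 0.9, -0.1]
opening: 0.0857
```

```bash
python3 -c "
from plan import *
show([.526,-.033,.34],9.5)"
```

```text
now t 2.1 [0.3738 0.2363 0.3707] 79.9 q [-0.81  0.6   0.29  2.   -0.3   0.59 -0.49]
[[-27, 22, 3, 8], [-23, 25, 4, 8], [-19, 28, 3, 7], [-16, 31, 4, 8], [-11, 32, 3, 8]]
[[-7, 34, 3, 8], [-2, 34, 4, 8], [3, 35, 3, 8], [7, 33, 4, 7]]
end [ 0.5259 -0.0326  0.3397] 9.947541245541828
```

Tracking is exact. I'll carry on.

>>> step_arm:
  commands:
    - [-27,22,3,8]
    - [-23,25,4,8]
    - [-19,28,3,7]
    - [-16,31,4,8]
    - [-11,32,3,8]

```text
t: 2.6
position: [0.4593, 0.0877, 0.3536]
ee_rot: [0.937, 0.35, 0.0, -0.0]
wrist_force: [0.1, 0.4, -0.2]
opening: 0.0856
```

>>> step_arm:
  commands:
    - [-7,34,3,8]
    - [-2,34,4,8]
    - [3,35,3,8]
    - [7,33,4,8]
  jaw: 0.6

```text
t: 3.0
position: [0.5277, -0.0318, 0.3397]
ee_rot: [0.997, 0.078, 0.0, -0.0]
wrist_force: [-0.5, 0.5, 0.3]
opening: 0.0513
```

```bash
python3 - <<'E'
from plan import *; from h import *
s,p,y=state(); print(s['t'],p,y,np.round(s['joint_positions'],2),s['opening'])
for n in('side','top'):
    im=ctrl.get_image(n); np.savez(n+'1.npz',**im)
    c=proj(im,[p[0],p[1],.125])[0]; 
    px=im['pixels'][:,:,::-1].copy()
    x,yy=int(c[0]),int(c[1]); cr=px[yy-60:yy+60,x-60:x+60]
    cv2.imwrite(f'pics/{n}1.png',cv2.resize(cr,None,fx=5,fy=5,interpolation=cv2.INTER_CUBIC))
E
```

```text
3.0 [ 0.5276514  -0.03181888  0.33971995] 8.954968237411503 [-0.29  0.8   0.56  1.75 -0.59  0.77 -0.84] 0.05131747312451481
```

View pics/side1.png

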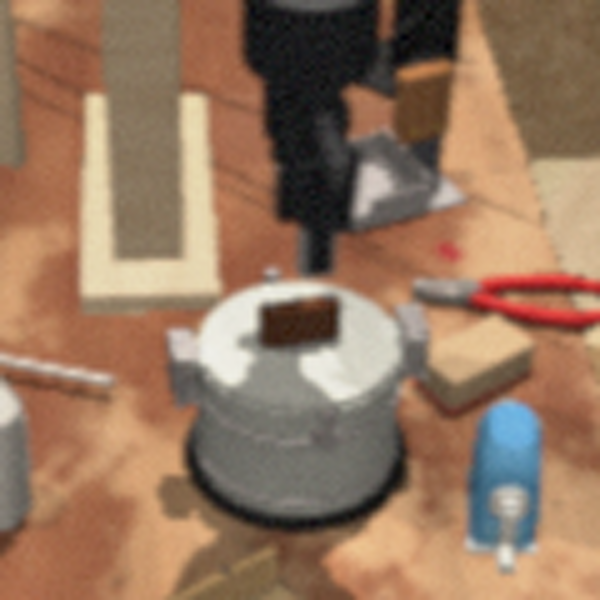

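View pics/top1.png

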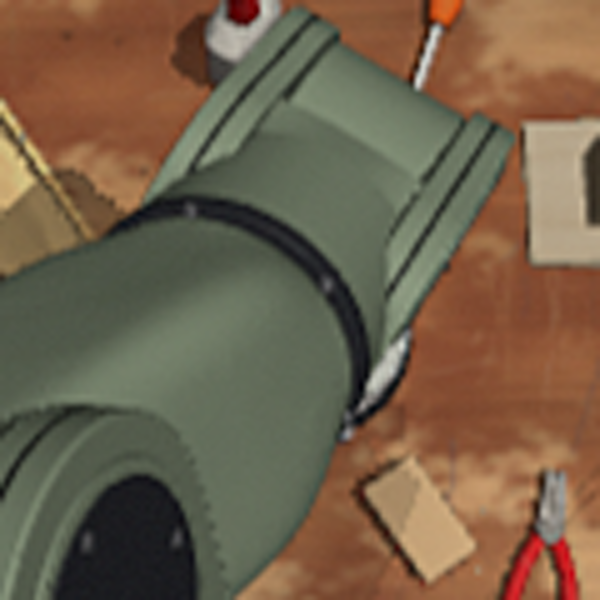

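```bash
python3 - <<'E'
from h import *
im=load('side1.npz'); p=np.array([ 0.52765,-0.03182,0.33972])
c=proj(im,[p[0],p[1],.125])[0]; o=np.array([int(c[0]),int(c[1])])-60
for off in ([0,0,.165],[0,.03,.16],[0,.03,.173]):
    q=proj(im,[p[0]+off[0],p[1]+off[1],p[2]-off[2]])[0]; print(off,((q-o)*5).round(1), 'crop px')
# bar top center per cams
print('bar centre crop for (.526,-.033,.125)->',((proj(im,[.526,-.033,.125])[0]-o)*5).round(1))
# finger depth points
W=cloud(im); px=im['pixels'].astype(int)
m=(np.hypot(W[...,0]-p[0],W[...,1]-p[1])<.09)&(W[...,2]>.14)&(W[...,2]<.24)
q=W[m]; 
for z0 in np.arange(.14,.24,.01):
    k=q[(q[:,2]>=z0)&(q[:,2]<z0+.01)]
    if len(k): print(round(z0,2),len(k),'x',k[:,0].min().round(4),k[:,0].max().round(4),'mid',((k[:,0].min()+k[:,0].max())/2).round(4),'y',np.percentile(k[:,1],[0,50,100]).round(3))
E
```

```text
[0, 0, 0.165] [303.4 233.7] crop px
[0, 0.03, 0.16] [307.8 256.6] crop px
[0, 0.03, 0.173] [307.2 274.9] crop px
bar centre crop for (.526,-.033,.125)-> [303.8 299.7]
0.16 3 x 0.5292 0.535 mid 0.5321 y [0.001 0.001 0.002]
0.17 19 x 0.5152 0.5458 mid 0.5305 y [-0.057  0.001  0.008]
0.18 38 x 0.5152 0.5461 mid 0.5307 y [-0.058  0.003  0.012]
0.19 35 x 0.5155 0.5462 mid 0.5308 y [-0.057  0.004  0.012]
0.2 14 x 0.5194 0.5463 mid 0.5329 y [-0.063 -0.052  0.01 ]
0.21 19 x 0.5185 0.5509 mid 0.5347 y [-0.078 -0.053  0.028]
0.22 52 x 0.5108 0.5512 mid 0.531 y [-0.085  0.022  0.032]
0.23 42 x 0.5117 0.5524 mid 0.5321 y [-0.083  0.004  0.033]
```

```bash
python3 - <<'E'
from h import *
im=load('side1.npz'); p=np.array([ 0.52765,-0.03182,0.33972])
W=cloud(im)
for lo,hi in((-.02,.02),(-.075,-.04)):
  m=(abs(W[...,0]-p[0])<.05)&(W[...,2]>.165)&(W[...,2]<.2)&(W[...,1]>lo)&(W[...,1]<hi)
  for v in np.unique(np.argwhere(m)[:,0]):
    k=W[v][m[v]]; print(v,len(k),'x',k[:,0].round(3),'z',k[:,2].mean().round(3),'y',k[:,1].mean().round(3))
E
```

```text
155 5 x [0.536 0.533 0.524 0.522 0.516] z 0.198 y 0.003
156 8 x [0.536 0.533 0.531 0.528 0.525 0.522 0.519 0.515] z 0.197 y 0.006
157 8 x [0.536 0.533 0.531 0.528 0.525 0.522 0.519 0.515] z 0.193 y 0.006
158 8 x [0.536 0.533 0.531 0.528 0.525 0.522 0.519 0.515] z 0.19 y 0.007
159 8 x [0.536 0.532 0.53  0.528 0.525 0.522 0.519 0.515] z 0.187 y 0.007
160 8 x [0.536 0.532 0.531 0.527 0.524 0.522 0.519 0.515] z 0.183 y 0.006
161 7 x [0.535 0.533 0.53  0.527 0.524 0.521 0.519] z 0.181 y 0.008
162 6 x [0.535 0.532 0.53  0.524 0.521 0.518] z 0.175 y 0.005
163 4 x [0.535 0.532 0.529 0.527] z 0.169 y 0.002
143 1 x [0.546] z 0.2 y -0.057
144 3 x [0.546 0.544 0.54 ] z 0.198 y -0.054
145 4 x [0.546 0.543 0.54  0.537] z 0.195 y -0.054
146 4 x [0.546 0.543 0.541 0.537] z 0.191 y -0.054
147 4 x [0.546 0.543 0.54  0.537] z 0.188 y -0.054
148 5 x [0.546 0.543 0.54  0.537 0.534] z 0.184 y -0.054
149 5 x [0.546 0.543 0.54  0.537 0.534] z 0.18 y -0.054
150 4 x [0.546 0.543 0.54  0.537] z 0.176 y -0.056
151 3 x [0.543 0.54  0.537] z 0.172 y -0.056
```

>>> step_arm:
  commands:
    - [-3,2,34,0]
    - [0,0,34,0]

```text
t: 3.3
position: [0.5242, -0.0328, 0.2712]
ee_rot: [0.997, 0.081, 0.001, 0.0]
wrist_force: [0.4, -0.1, -0.6]
opening: 0.0511
```

>>> step_arm:
  commands:
    - [0,0,0,0]
    - [0,0,0,0]
    - [0,0,0,0]
    - [0,0,0,0]
    - [0,0,0,0]
  jaw: 0
  squeeze: 60

```text
t: 3.8
position: [0.5246, -0.0331, 0.2733]
ee_rot: [0.997, 0.081, 0.001, 0.0]
wrist_force: [-0.8, -2.4, 9.8]
opening: 0.0127
```

>>> step_arm:
  commands:
    - [0,0,-2,0]

```text
t: 3.9
position: [0.5245, -0.033, 0.2747]
ee_rot: [0.997, 0.081, 0.001, 0.0]
wrist_force: [1.0, -3.1, -3.1]
opening: 0.0132
```

>>> step_arm:
  commands:
    - [0,0,0,-5]
    - [0,0,0,-5]
    - [0,0,0,-5]

```text
t: 4.2
position: [0.5248, -0.0334, 0.2747]
ee_rot: [0.977, 0.212, 0.001, 0.001]
wrist_force: [3.1, -5.2, -1.3]
opening: 0.0129
```

>>> step_arm:
  commands:
    - [0,0,0,-8]
    - [0,0,0,-8]
    - [0,0,0,-8]
    - [0,0,0,-8]
    - [0,0,0,-8]

```text
t: 4.7
position: [0.5253, -0.0341, 0.2749]
ee_rot: [0.846, 0.534, 0.001, 0.003]
wrist_force: [8.0, -11.8, -1.7]
opening: 0.0128
```

```bash
python3 - <<'E'
from plan import *; from h import *
s,p,y=state(); print(s['t'],p,y,s['opening'],s['wrist_force'],s['ft_torque'])
im=ctrl.get_image('side'); c=proj(im,[p[0],p[1],.1])[0]; x,yy=int(c[0]),int(c[1])
cv2.imwrite('pics/side2.png',cv2.resize(im['pixels'][yy-50:yy+50,x-50:x+50,::-1],None,fx=6,fy=6,interpolation=cv2.INTER_CUBIC))
E
```

```text
4.7 [ 0.52533528 -0.03412854  0.27493111] 64.51373292884166 0.012825240582121075 [  8.03804684 -11.83346492  -1.72984151] [-2.65152242 -1.90061702 -0.4407107 ]
```

View pics/side2.png

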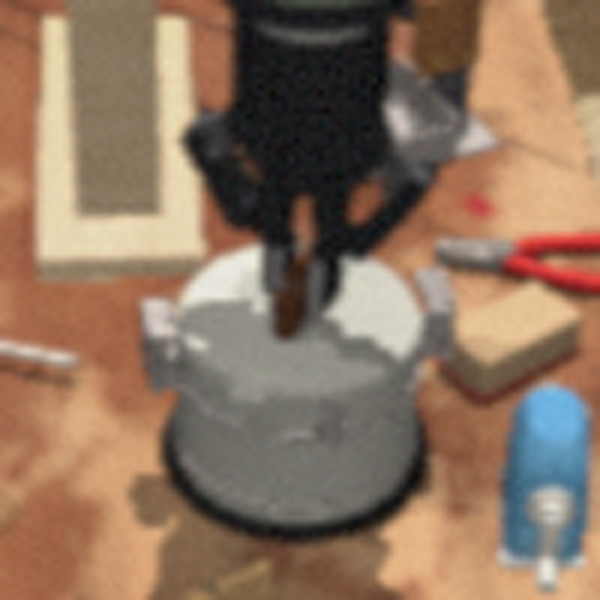

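>>> step_arm:
  commands:
    - [-2,2,0,0]
    - [0,0,-4,0]
    - [0,0,-6,0]

```text
t: 5.05
position: [0.5252, -0.0353, 0.2842]
ee_rot: [0.847, 0.532, -0.0, -0.0]
wrist_force: [0.0, -0.2, -1.7]
opening: 0.0129
```

>>> step_arm:
  commands:
    - [0,0,-20,0]
    - [0,0,-30,0]
    - [0,0,-35,0]

```text
t: 5.35
position: [0.525, -0.0352, 0.37]
ee_rot: [0.847, 0.532, -0.001, -0.0]
wrist_force: [0.3, 0.1, -0.9]
opening: 0.0129
```

```bash
python3 - <<'E'
from plan import *; from h import *
s,p,y=state(); print(s['t'],p,y,s['opening'],s['wrist_force'],s['ft_torque'])
for n in ('side','top'):
    im=ctrl.get_image(n); np.savez(n+'3.npz',**im)
    c=proj(im,[.48,.05,.1])[0]; x,yy=int(c[0]),int(c[1])
    cv2.imwrite(f'pics/{n}3.png',cv2.resize(im['pixels'][yy-80:yy+80,x-110:x+110,::-1],None,fx=3.6,fy=3.6,interpolation=cv2.INTER_CUBIC))
show([.45,.30,.34],15)
E
```

```text
5.35 [ 0.52499283 -0.03524765  0.36995021] 64.26354131878567 0.012866814088063686 [ 0.30369083  0.09506548 -0.92408877] [ 0.03434429 -0.02816581 -0.04232089]
now t 5.45 [ 0.5256 -0.0355  0.3728] 64.3 q [-0.15  0.7   0.3   1.71 -0.27  0.77 -0.17]
[[34, -27, 4, 6], [30, -30, 4, 6], [28, -33, 4, 6], [24, -36, 4, 7], [19, -38, 4, 6]]
[[15, -40, 5, 6], [11, -42, 4, 6], [6, -42, 4, 6]]
end [0.4501 0.2995 0.3398] 15.26630279855219
```

View pics/side3.png

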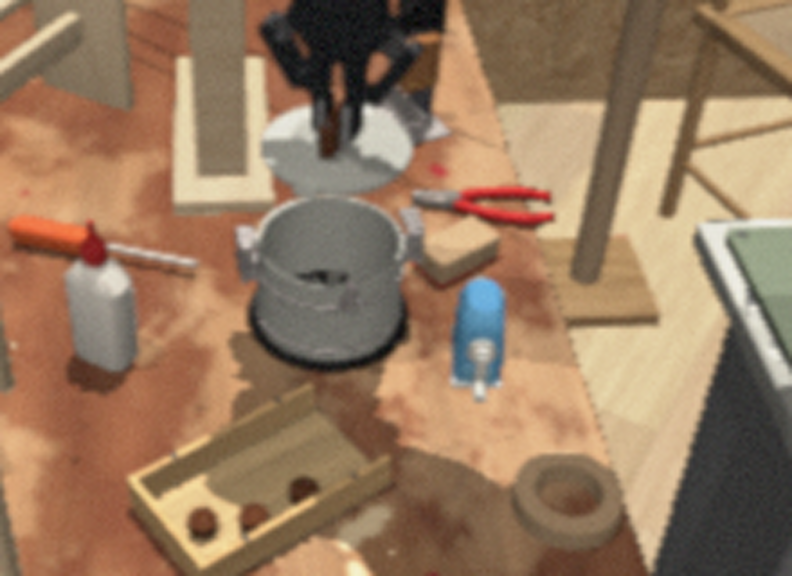

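View pics/top3.png

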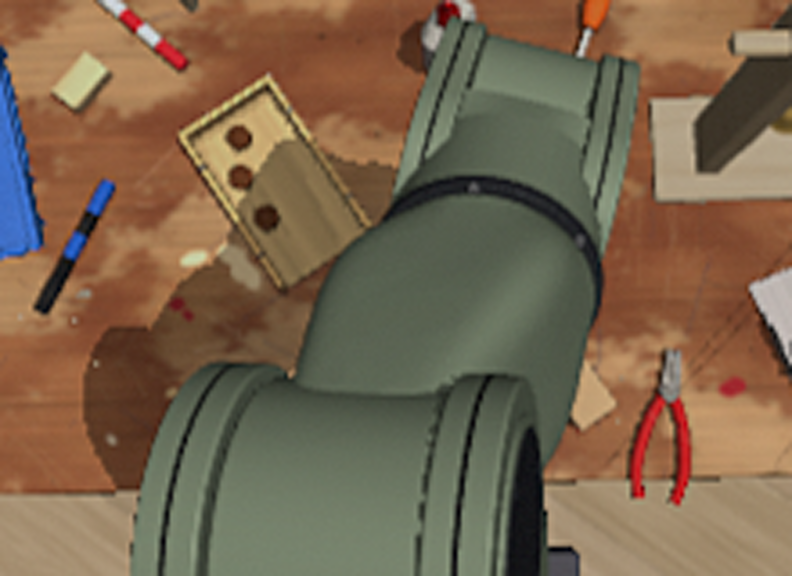

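```bash
python3 - <<'E'
from h import *
im=load('top3.npz'); c=proj(im,[.48,.05,.1])[0]; o=np.array([int(c[0])-110,int(c[1])-80])
for nm,u in dict(penlo=(42,310),penhi=(108,185),tapeL=None,binBR=(40,240)).items():
    if u: print(nm,onplane(im,o+np.array(u)/3.6,.0)[0].round(3),onplane(im,o+np.array(u)/3.6,.1)[0].round(3))
im=load('top0.npz'); print('tape',onplane(im,(196,253),.02)); print('edge',onplane(im,(100,267),0))
E
```

```text
penlo [0.478 0.39  0.   ] [0.469 0.358 0.1  ]
penhi [0.597 0.331 0.   ] [0.578 0.303 0.1  ]
binBR [0.545 0.394 0.   ] [0.53  0.361 0.1  ]
tape [[0.35718285 0.19177528 0.02      ]]
edge [[0.3185679  0.51330894 0.        ]]
```

```bash
python3 - <<'E'
from plan import *
show([.45,.285,.26],10)
E
```

```text
now t 5.45 [ 0.5256 -0.0355  0.3728] 64.3 q [-0.15  0.7   0.3   1.71 -0.27  0.77 -0.17]
[[32, -26, 14, 7], [29, -30, 14, 7], [24, -32, 14, 6], [22, -36, 14, 7], [16, -37, 14, 7]]
[[12, -40, 15, 7], [8, -40, 14, 6], [2, -41, 14, 7]]
end [0.4497 0.2847 0.2598] 10.26630279855219
```

>>> step_arm:
  commands:
    - [32,-26,14,7]
    - [29,-30,14,7]
    - [24,-32,14,6]
    - [22,-36,14,7]
    - [16,-37,14,7]

```text
t: 5.95
position: [0.4771, 0.1663, 0.2982]
ee_rot: [0.966, 0.259, 0.0, -0.0]
wrist_force: [1.4, 0.3, -0.9]
opening: 0.0128
```

>>> step_arm:
  commands:
    - [12,-40,15,7]
    - [8,-40,14,6]
    - [2,-41,14,7]
    - [0,0,30,0]
    - [0,0,30,0]

```text
t: 6.45
position: [0.4483, 0.2863, 0.1946]
ee_rot: [0.996, 0.091, 0.0, 0.0]
wrist_force: [1.3, -0.6, -2.2]
opening: 0.0126
```

>>> step_arm:
  commands:
    - [0,0,3,0]
    - [0,0,2,0]

```text
t: 6.65
position: [0.4495, 0.2844, 0.1911]
ee_rot: [0.996, 0.089, -0.0, 0.0]
wrist_force: [0.6, -0.4, -1.4]
opening: 0.0128
```

>>> step_arm:
  commands:
    - [0,0,2,0]
    - [0,0,0,0]

```text
t: 6.85
position: [0.4496, 0.2846, 0.1896]
ee_rot: [0.996, 0.089, 0.0, -0.0]
wrist_force: [-0.7, -0.2, -1.2]
opening: 0.0128
```

>>> step_arm:
  commands:
    - [0,0,2,0]
    - [0,0,0,0]

```text
t: 7.05
position: [0.4496, 0.2844, 0.1892]
ee_rot: [0.996, 0.089, 0.001, -0.001]
wrist_force: [-10.6, -4.2, 43.9]
opening: 0.0129
```

>>> step_arm:
  commands:
    - [0,0,-1,0]
    - [0,0,0,0]

```text
t: 7.25
position: [0.4496, 0.2846, 0.1893]
ee_rot: [0.996, 0.089, 0.001, -0.001]
wrist_force: [-4.5, -1.1, 19.1]
opening: 0.0131
```

>>> step_arm:
  commands:
    - [0,0,0,0]
    - [0,0,0,0]
    - [0,0,0,0]
  jaw: 0.5

```text
t: 7.55
position: [0.4494, 0.2846, 0.188]
ee_rot: [0.996, 0.089, 0.0, -0.0]
wrist_force: [-0.6, -0.2, -0.4]
opening: 0.0427
```

>>> step_arm:
  commands:
    - [0,0,-15,0]
    - [0,0,-40,0]
    - [0,0,-40,0]
    - [0,0,-40,0]
    - [0,0,-40,0]

```text
t: 8.05
position: [0.4491, 0.2844, 0.3644]
ee_rot: [0.996, 0.089, -0.0, 0.0]
wrist_force: [-1.1, 0.4, -0.3]
opening: 0.0428
```

```bash
python3 - <<'E'
from plan import *; from h import *
im=ctrl.get_image('side'); np.savez('side4.npz',**im)
c=proj(im,[.48,.15,.1])[0]; x,yy=int(c[0]),int(c[1])
cv2.imwrite(f'pics/side4.png',cv2.resize(im['pixels'][yy-80:yy+80,x-110:x+110,::-1],None,fx=3.6,fy=3.6,interpolation=cv2.INTER_CUBIC))
show([.405,-.349,.34],20.5)
E
```

```text
now t 8.1 [0.45   0.2841 0.3699] 10.2 q [-0.97  0.79  0.69  1.7  -0.63  0.88 -1.4 ]
[[-11, 44, 2, -1], [-12, 44, 2, 0], [-12, 43, 2, -1], [-13, 44, 3, -1], [-13, 43, 2, -1]]
[[-15, 43, 2, 0], [-14, 43, 2, -1], [-15, 43, 2, -1], [-15, 43, 2, -1], [-17, 42, 2, 0]]
[[-16, 42, 2, -1], [-18, 42, 3, -1], [-18, 42, 2, -1], [-18, 41, 2, 0]]
end [ 0.4052 -0.3489  0.3399] 20.228085252232784
```

View pics/side4.png

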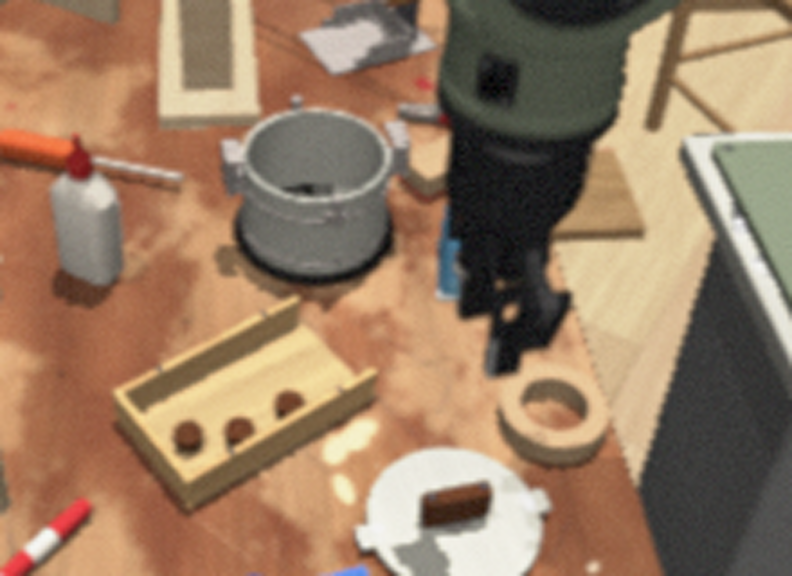

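>>> step_arm:
  commands:
    - [-11,44,2,-1]
    - [-12,44,2,0]
    - [-12,43,2,-1]
    - [-13,44,3,-1]
    - [-13,43,2,-1]

```text
t: 8.6
position: [0.4332, 0.0571, 0.3517]
ee_rot: [0.992, 0.125, 0.0, 0.0]
wrist_force: [1.1, -0.6, -0.1]
opening: 0.0428
```

>>> step_arm:
  commands:
    - [-15,43,2,0]
    - [-14,43,2,-1]
    - [-15,43,2,-1]
    - [-15,43,2,-1]
    - [-17,42,2,0]

```text
t: 9.1
position: [0.4171, -0.1698, 0.3418]
ee_rot: [0.989, 0.15, 0.0, 0.0]
wrist_force: [1.2, -0.0, -0.1]
opening: 0.0426
```

>>> step_arm:
  commands:
    - [-16,42,2,-1]
    - [-18,42,3,-1]
    - [-18,42,2,-1]
    - [-18,41,2,0]
  jaw: 0.8

```text
t: 9.5
position: [0.4043, -0.3506, 0.3328]
ee_rot: [0.984, 0.176, 0.0, 0.0]
wrist_force: [1.0, -0.1, -0.9]
opening: 0.0681
```

```bash
python3 - <<'E'
from plan import *; from h import *
for n in ('side','top'):
    im=ctrl.get_image(n); np.savez(n+'5.npz',**im)
    c=proj(im,[.43,-.34,.08])[0]; x,yy=int(c[0]),int(c[1])
    cv2.imwrite(f'pics/{n}5.png',cv2.resize(im['pixels'][yy-50:yy+50,x-50:x+50,::-1],None,fx=5,fy=5,interpolation=cv2.INTER_CUBIC))
show([.404,-.350,.235],20.5)
E
```

```text
now t 9.6 [ 0.403  -0.3535  0.3326] 19.9 q [ 0.45  0.79  0.4   1.73 -0.43  0.71 -0.15]
[[1, -1, 33, 0], [0, -1, 32, 0], [1, -1, 33, -1]]
end [ 0.4039 -0.35    0.2346] 20.92919734487014
```

View pics/side5.png

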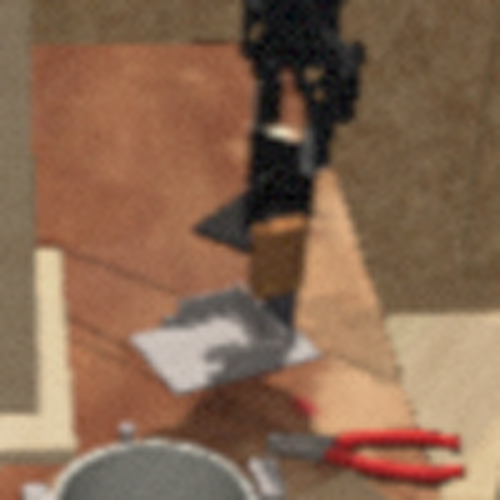

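View pics/top5.png

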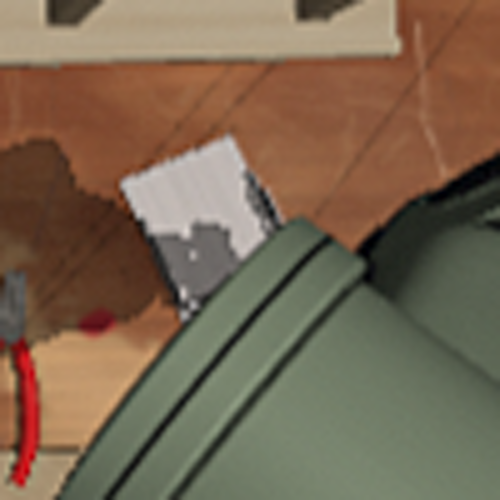

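>>> step_arm:
  commands:
    - [1,-1,33,0]
    - [0,-1,32,0]
    - [0,0,33,-1]

```text
t: 9.9
position: [0.4053, -0.3459, 0.2338]
ee_rot: [0.983, 0.185, 0.0, 0.0]
wrist_force: [-0.0, -1.2, 0.5]
opening: 0.0685
```

>>> step_arm:
  commands:
    - [0,0,0,0]
    - [0,0,0,0]
    - [0,0,0,0]
    - [0,0,0,0]
    - [0,0,0,0]
  jaw: 0
  squeeze: 110

```text
t: 10.4
position: [0.4055, -0.3466, 0.2365]
ee_rot: [0.983, 0.184, 0.001, 0.001]
wrist_force: [0.0, -0.0, 11.6]
opening: 0.0147
```

```bash
cat > ov.py <<'E'
from h import *
def tray(x,y,yaw):
    a=np.radians(yaw);R=np.array([[np.cos(a),-np.sin(a)],[np.sin(a),np.cos(a)]])
    def T(p,z): 
        q=R@np.array(p)+[x,y]; return [*q,z]
    o=[(-.085,.052),(.091,.052),(.091,-.052),(-.085,-.052)]
    i=[(-.085,.046),(.085,.046),(.085,-.046),(-.085,-.046)]
    return [[T(p,.032) for p in o],[T(p,.032) for p in i],[T(p,.004) for p in i]]
def draw(im,polys,ctr,half,sc,fn,cols=((0,255,0),(0,255,255),(255,0,255),(255,255,0))):
    c=proj(im,ctr)[0];x,y=int(c[0]),int(c[1])
    cr=cv2.resize(im['pixels'][y-half:y+half,x-half:x+half,::-1],None,fx=sc,fy=sc,interpolation=cv2.INTER_CUBIC)
    for k,p in enumerate(polys):
        q=(proj(im,np.array(p))-[x-half,y-half]+.5)*sc-.5
        cv2.polylines(cr,[np.round(q*16).astype(np.int32)],True,cols[k%4],1,cv2.LINE_AA,4)
    cv2.imwrite(fn,cr)
E
python3 - <<'E'
from ov import *
for n,dx in(('top',0),('side',.0038)):
    im=load(n+'0.npz')
    draw(im,tray(.592+dx,.1693,33.3),[.592,.17,.02],45,8,f'pics/ov_{n}.png')
E
```

```text
(no output)
```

View pics/ov_top.png

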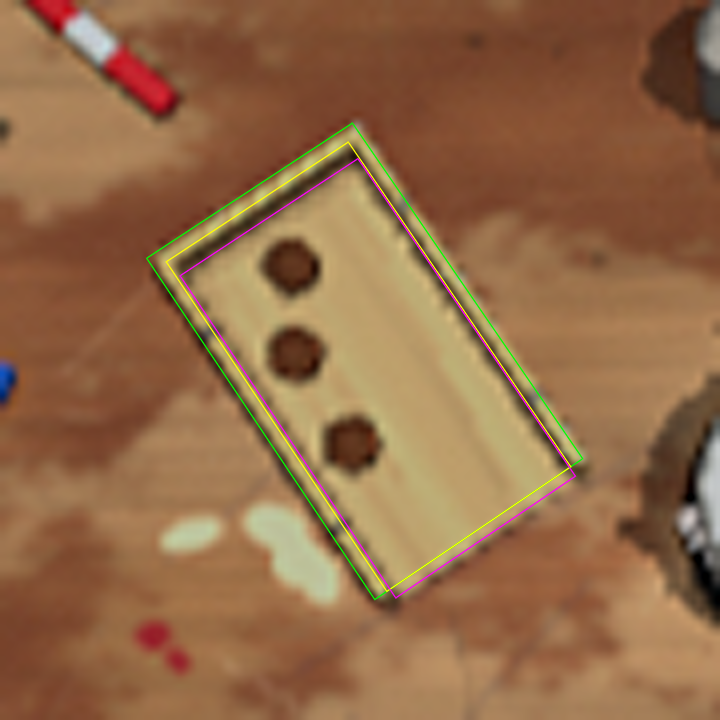

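View pics/ov_side.png

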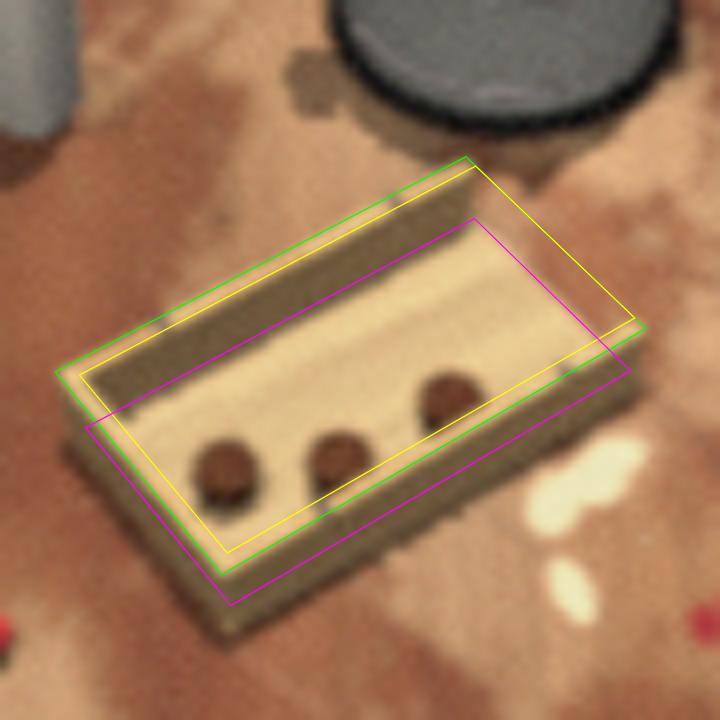

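>>> step_arm:
  commands:
    - [0,0,-10,0]
    - [0,0,-40,0]
    - [0,0,-45,0]
    - [0,0,-45,0]
    - [0,0,0,0]

```text
t: 10.9
position: [0.4052, -0.3466, 0.3808]
ee_rot: [0.983, 0.184, 0.003, 0.003]
wrist_force: [0.3, -0.3, -3.1]
opening: 0.0149
```

```bash
python3 - <<'E'
from plan import *; from h import *
s,p,y=state();print(s['wrist_force'],s['ft_torque'],s['opening'])
im=ctrl.get_image('side'); np.savez('side6.npz',**im)
c=proj(im,[p[0],p[1],.15])[0]; x,yy=int(c[0]),int(c[1])
cv2.imwrite(f'pics/side6.png',cv2.resize(im['pixels'][yy-50:yy+50,x-50:x+50,::-1],None,fx=6,fy=6,interpolation=cv2.INTER_CUBIC))
show([.4666,.0870,.375],33.3,step=40)
E
```

```text
[ 0.34326383 -0.31908674 -3.102568  ] [-0.04879636  0.03056117 -0.08709586] 0.014913745928637019
now t 10.95 [ 0.4052 -0.3462  0.378 ] 21.3 q [ 0.42  0.72  0.44  1.69 -0.4   0.82 -0.16]
[[19, -35, 0, -1], [21, -34, 1, -1], [20, -34, 0, -1], [22, -34, 0, -1], [21, -33, 0, -1]]
[[23, -33, 1, -2], [23, -32, 0, -1], [25, -31, 0, -1], [24, -31, 0, -1], [25, -31, 1, -1]]
[[26, -31, 0, -1]]
end [0.4662 0.0873 0.375 ] 33.277189997920786
```

View pics/side6.png

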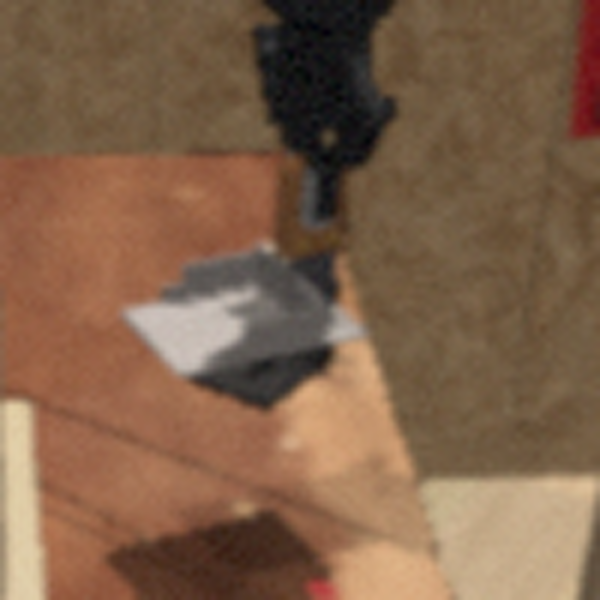

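>>> step_arm:
  commands:
    - [19,-35,0,-1]
    - [21,-34,1,-1]
    - [20,-34,0,-1]
    - [22,-34,0,-1]
    - [21,-33,0,-1]

```text
t: 11.45
position: [0.4325, -0.1476, 0.3736]
ee_rot: [0.974, 0.228, -0.0, -0.0]
wrist_force: [0.8, -1.3, -2.9]
opening: 0.0148
```

>>> step_arm:
  commands:
    - [23,-33,1,-2]
    - [23,-32,0,-1]
    - [25,-31,0,-1]
    - [24,-31,0,-1]
    - [25,-31,1,-1]

```text
t: 11.95
position: [0.4605, 0.0488, 0.3716]
ee_rot: [0.961, 0.278, -0.0, -0.0]
wrist_force: [2.1, 0.1, -2.3]
opening: 0.0149
```

>>> step_arm:
  commands:
    - [26,-31,0,-1]
    - [0,0,40,0]
    - [0,0,40,0]
    - [0,0,0,0]

```text
t: 12.35
position: [0.4653, 0.0872, 0.2886]
ee_rot: [0.958, 0.286, -0.003, -0.0]
wrist_force: [-0.4, 0.8, -0.6]
opening: 0.0147
```

```bash
cat >> ov.py <<'E'
def scoop(p,yaw,tcp2und=.2365,gx=0,gy=0,roll=0):
    """flat scoop outline from TCP pose; grip at tcp + (gx,gy) in scoop axes"""
    a=np.radians(yaw);R=np.array([[np.cos(a),-np.sin(a)],[np.sin(a),np.cos(a)]])
    z=p[2]-tcp2und
    f=lambda l,h:[[*(R@np.array([x+gx,y+gy])+p[:2]),z+h] for x,y in l]
    return [f([(.105,.042),(.105,-.042),(-.022,-.042),(-.022,.042)],0), f([(.023,.008),(.023,-.008),(-.023,-.008),(-.023,.008)],.102)]
E
python3 - <<'E'
from plan import *; from ov import *
s,p,y=state();print(s['t'],p,y)
for n,dx in(('side',.0038),('top',0)):
    im=ctrl.get_image(n); np.savez(n+'7.npz',**im)
    q=p+[dx,0,0]
    draw(im,scoop(q,y)+tray(.592+dx,.1693,33.3)[1:2],[.54,.13,.05],50,7,f'pics/{n}7.png')
E
```

```text
12.35 [0.46528852 0.08719946 0.28859382] 33.268722281888515
```

View pics/side7.png

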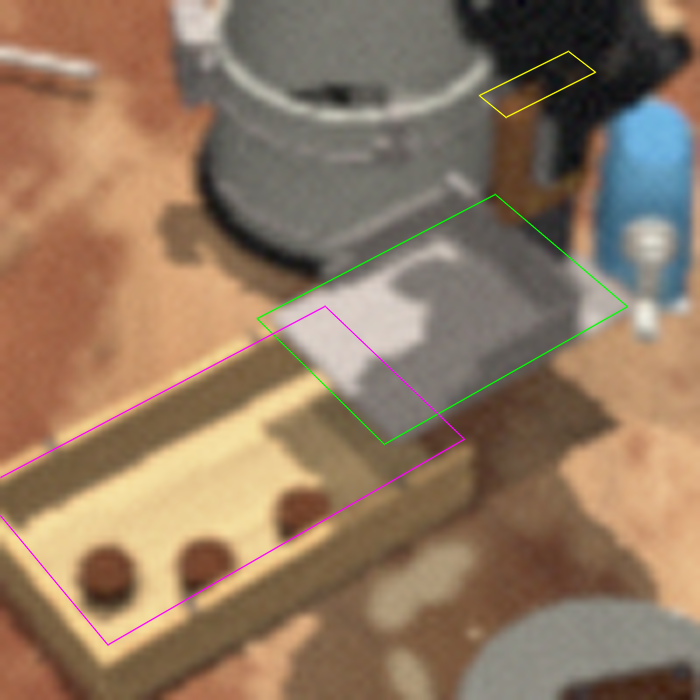

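View pics/top7.png

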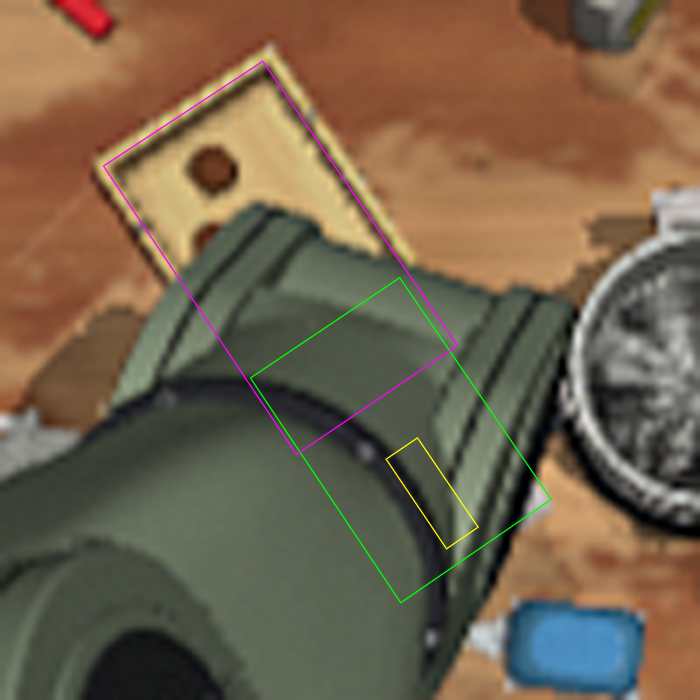

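>>> step_arm:
  commands:
    - [0,0,14,0]
    - [0,0,0,0]
    - [0,0,0,0]

```text
t: 12.75
position: [0.4665, 0.087, 0.2792]
ee_rot: [0.958, 0.286, 0.001, 0.0]
wrist_force: [-1.0, 0.1, -2.3]
opening: 0.0148
```

```bash
python3 - <<'E'
from plan import *; from ov import *
s,p,y=state();print(s['t'],p,y)
im=ctrl.get_image('side'); np.savez('side8.npz',**im); dx=.0038
q=p+[dx,0,0]
draw(im,scoop(q,y)[:1]+tray(.592+dx,.1693,33.3)[1:2],[.54,.13,.05],40,9,'pics/side8.png')
draw(im,[],[.54,.13,.05],40,9,'pics/side8b.png')
E
```

```text
12.75 [0.46652558 0.08700529 0.27915599] 33.25140980441367
```

View pics/side8.png

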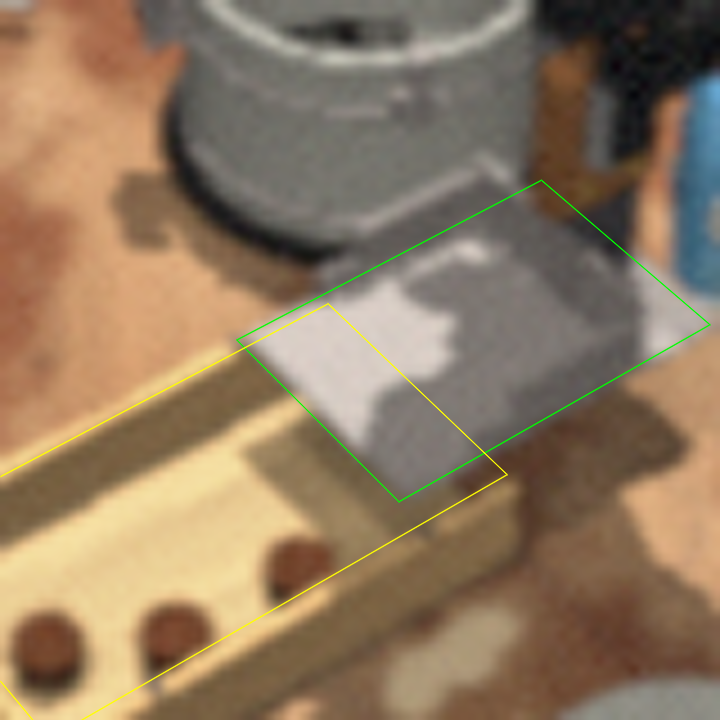

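View pics/side8b.png

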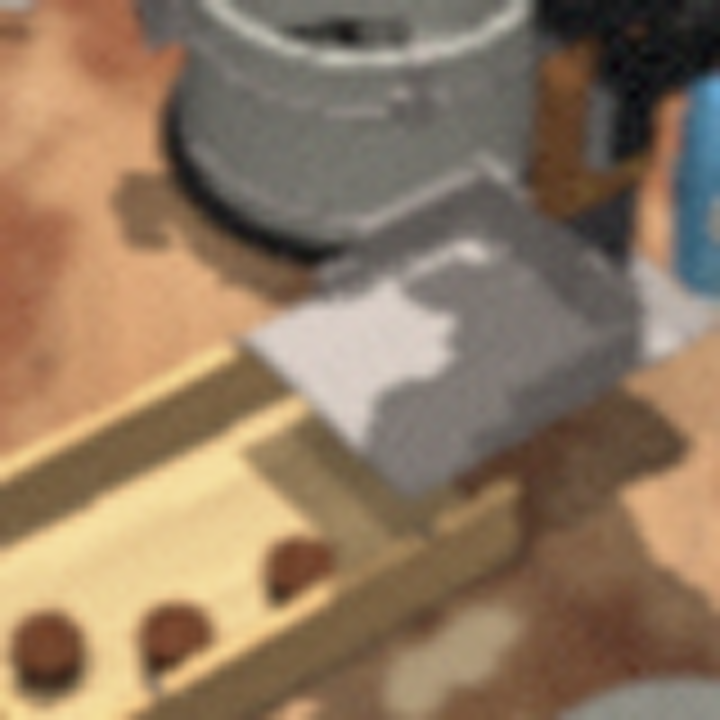

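>>> step_arm:
  commands:
    - [0,1,18,0]
    - [0,0,15,0]
    - [0,0,0,0]

```text
t: 13.1
position: [0.4668, 0.0862, 0.2445]
ee_rot: [0.958, 0.286, -0.0, -0.0]
wrist_force: [0.3, -0.2, -2.3]
opening: 0.0148
```

>>> step_arm:
  commands:
    - [0,0,2,0]
    - [0,0,0,0]

```text
t: 13.3
position: [0.467, 0.0864, 0.2435]
ee_rot: [0.958, 0.286, 0.0, 0.0]
wrist_force: [0.0, -0.7, -3.2]
opening: 0.0147
```

>>> step_arm:
  commands:
    - [0,0,1,0]
    - [0,0,0,0]

```text
t: 13.5
position: [0.4669, 0.0864, 0.242]
ee_rot: [0.958, 0.286, 0.0, 0.0]
wrist_force: [-0.2, 0.6, -2.1]
opening: 0.0146
```

>>> step_arm:
  commands:
    - [0,0,1,0]
    - [0,0,0,0]

```text
t: 13.7
position: [0.4669, 0.0863, 0.2407]
ee_rot: [0.958, 0.286, -0.0, 0.0]
wrist_force: [0.2, -0.2, -2.6]
opening: 0.0148
```

>>> step_arm:
  commands:
    - [0,0,1,0]
    - [0,0,0,0]

```text
t: 13.9
position: [0.4668, 0.0862, 0.2401]
ee_rot: [0.958, 0.286, 0.0, 0.0]
wrist_force: [-3.3, -0.5, 10.5]
opening: 0.0147
```

>>> step_arm:
  commands:
    - [10,0,0,0]
    - [10,0,0,0]

```text
t: 14.1
position: [0.4837, 0.0969, 0.2403]
ee_rot: [0.958, 0.286, -0.0, 0.0]
wrist_force: [-5.2, -3.7, 17.9]
opening: 0.015
```

```bash
python3 - <<'E'
from plan import *; from ov import *
s,p,y=state();print(s['t'],p,y,s['wrist_force'],s['ft_torque'])
im=ctrl.get_image('side'); np.savez('side9.npz',**im)
draw(im,[],[.56,.15,.02],40,9,'pics/side9.png')
E
```

```text
14.1 [0.48369124 0.09691102 0.24034238] 33.216158950510845 [-5.24051504 -3.6986071  17.86699007] [-0.48388902  1.00297993 -0.01963789]
```

View pics/side9.png

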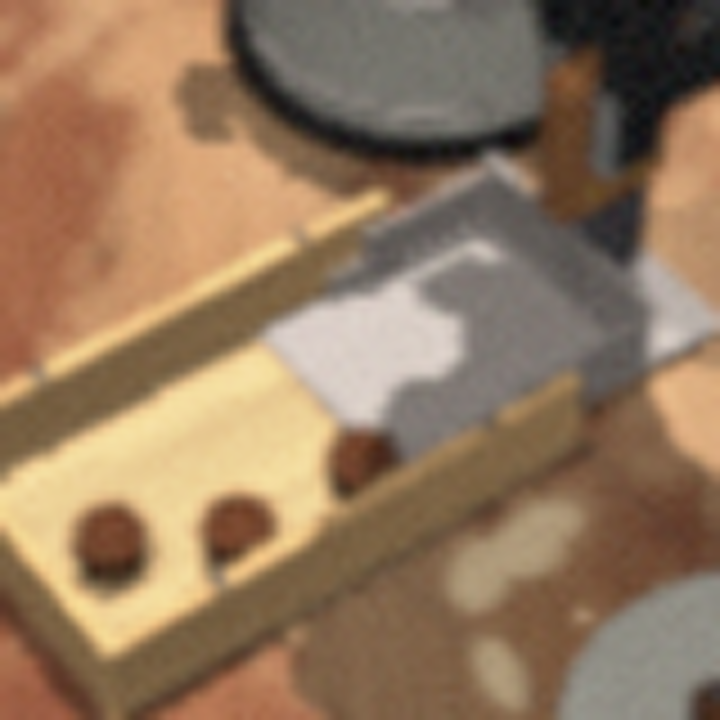

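>>> step_arm:
  commands:
    - [10,0,0,0]
    - [10,0,0,0]
    - [10,0,0,0]
    - [10,0,0,0]
    - [10,0,0,0]

```text
t: 14.65
position: [0.5256, 0.1244, 0.2405]
ee_rot: [0.958, 0.286, 0.0, 0.0]
wrist_force: [-5.6, -3.0, 17.5]
opening: 0.0149
```

```bash
python3 - <<'E'
from plan import *; from ov import *
s,p,y=state();print(s['t'],p,y,s['wrist_force'],s['ft_torque'])
im=ctrl.get_image('side'); np.savez('side10.npz',**im)
draw(im,[],[.58,.16,.02],40,9,'pics/side10.png')
E
```

```text
14.65 [0.52558296 0.12440838 0.24048839] 33.23822200259186 [-5.57402728 -3.02655682 17.54148632] [-0.57465189  1.14112621 -0.09376615]
```

View pics/side10.png

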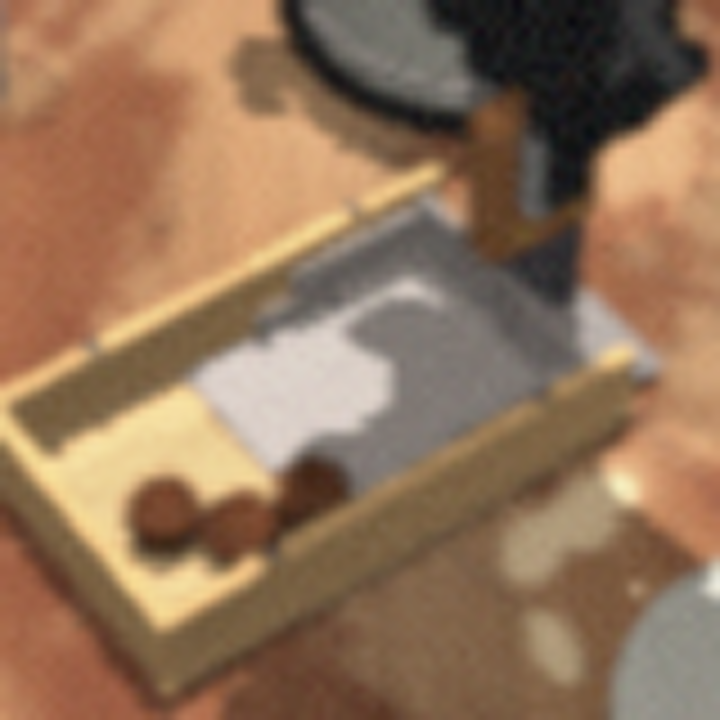

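>>> step_arm:
  commands:
    - [8,0,0,0]
    - [8,0,0,0]
    - [8,0,0,0]
    - [8,0,0,0]
    - [8,0,0,0]

```text
t: 15.2
position: [0.5591, 0.1463, 0.2405]
ee_rot: [0.958, 0.286, 0.0, 0.0]
wrist_force: [-5.5, -2.9, 16.1]
opening: 0.0151
```

```bash
python3 - <<'E'
from plan import *; from ov import *
s,p,y=state();print(s['t'],p,y,s['wrist_force'],s['ft_torque'])
im=ctrl.get_image('side'); np.savez('side11.npz',**im)
draw(im,[],[.60,.17,.02],40,9,'pics/side11.png')
E
```

```text
15.2 [0.55905686 0.14630212 0.24051575] 33.238623877123324 [-5.46923085 -2.94128611 16.07347376] [-0.57114039  1.126047   -0.00716575]
```

View pics/side11.png

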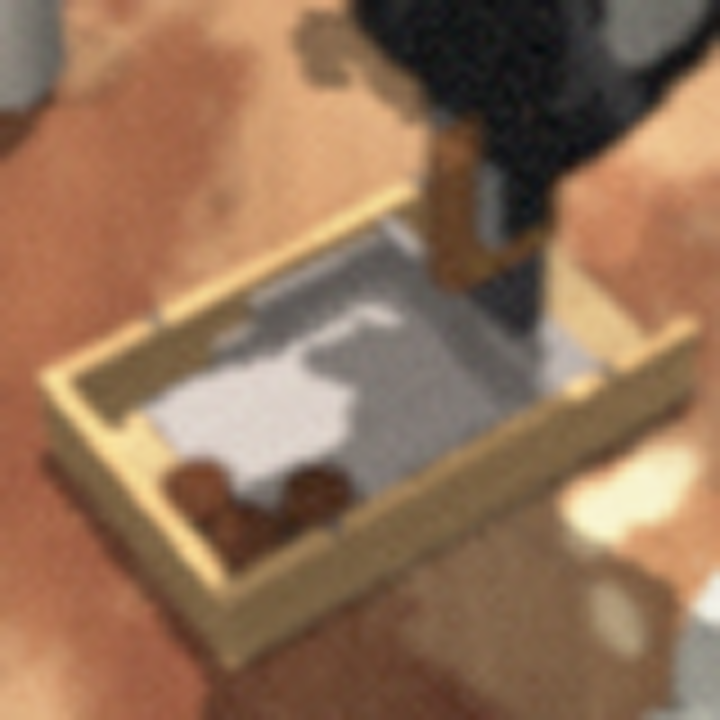

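>>> step_arm:
  commands:
    - [4,0,0,0]
    - [4,0,0,0]
    - [4,0,0,0]
    - [4,0,0,0]

```text
t: 15.65
position: [0.5723, 0.155, 0.2405]
ee_rot: [0.958, 0.286, 0.0, 0.0]
wrist_force: [-5.8, -3.2, 16.7]
opening: 0.015
```

>>> step_arm:
  commands:
    - [2,0,0,0]
    - [2,0,0,0]
    - [1,0,0,0]

```text
t: 15.95
position: [0.5765, 0.1577, 0.2405]
ee_rot: [0.958, 0.286, 0.0, 0.0]
wrist_force: [-5.1, -3.8, 17.1]
opening: 0.0147
```

```bash
python3 - <<'E'
from plan import *; from ov import *
s,p,y=state();print(s['t'],p,y,s['wrist_force'],s['ft_torque'])
im=ctrl.get_image('side'); np.savez('side12.npz',**im)
draw(im,[],[.60,.17,.02],40,9,'pics/side12.png')
E
```

```text
15.95 [0.57646855 0.15773097 0.24051197] 33.24470807956093 [-5.14454392 -3.80782065 17.12947146] [-0.65673881  1.18458983  0.0141347 ]
```

View pics/side12.png

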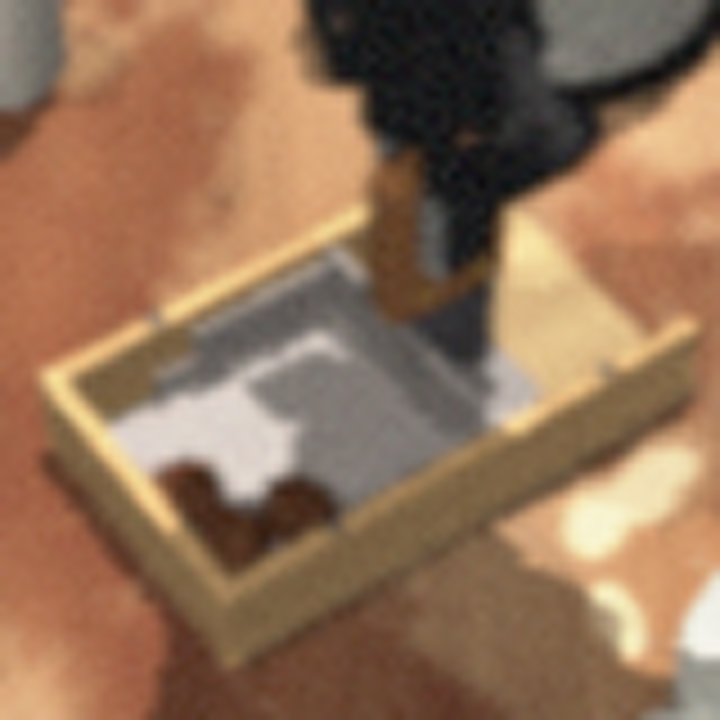

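>>> step_arm:
  commands:
    - [1,0,0,0]
    - [1,0,0,0]
    - [1,0,0,0]

```text
t: 16.3
position: [0.5782, 0.1585, 0.2405]
ee_rot: [0.958, 0.286, -0.002, 0.0]
wrist_force: [-20.0, -13.4, 29.0]
opening: 0.0145
```

>>> step_arm:
  commands:
    - [1,0,0,0]
    - [1,0,0,0]

```text
t: 16.5
position: [0.5791, 0.1587, 0.2406]
ee_rot: [0.958, 0.286, -0.003, 0.001]
wrist_force: [-34.0, -21.0, 40.2]
opening: 0.015
```

>>> step_arm:
  commands:
    - [-2,0,0,0]
    - [0,0,0,0]

```text
t: 16.7
position: [0.5782, 0.1583, 0.2405]
ee_rot: [0.958, 0.286, -0.001, 0.001]
wrist_force: [-15.2, -11.8, 24.3]
opening: 0.0145
```

>>> step_arm:
  commands:
    - [0,0,-2,0]
    - [0,0,-2,0]
    - [0,0,-3,0]

```text
t: 17.0
position: [0.5784, 0.1595, 0.2463]
ee_rot: [0.958, 0.286, -0.001, 0.0]
wrist_force: [-5.2, -3.3, -4.4]
opening: 0.0148
```

```bash
python3 - <<'E'
from plan import *; from ov import *
s,p,y=state();print(s['t'],p,y,s['wrist_force'],s['ft_torque'])
for n in('side','top'):
    im=ctrl.get_image(n); np.savez(n+'13.npz',**im)
    draw(im,[],[.62,.19,.02],35,10,f'pics/{n}13.png')
E
```

```text
17.0 [0.57839263 0.15952973 0.24626731] 33.26713389629715 [-5.2319104  -3.26533575 -4.42092713] [-1.0607783   1.52218797  0.25588475]
```

View pics/side13.png

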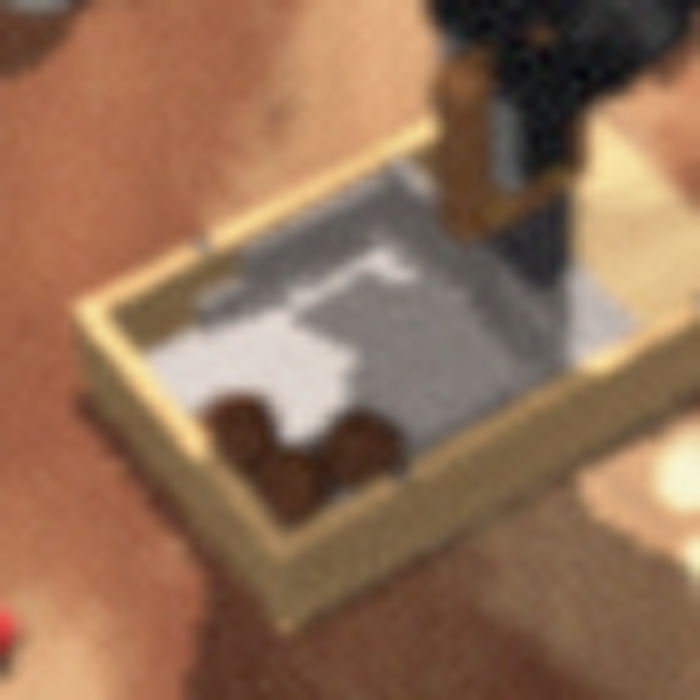

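View pics/top13.png

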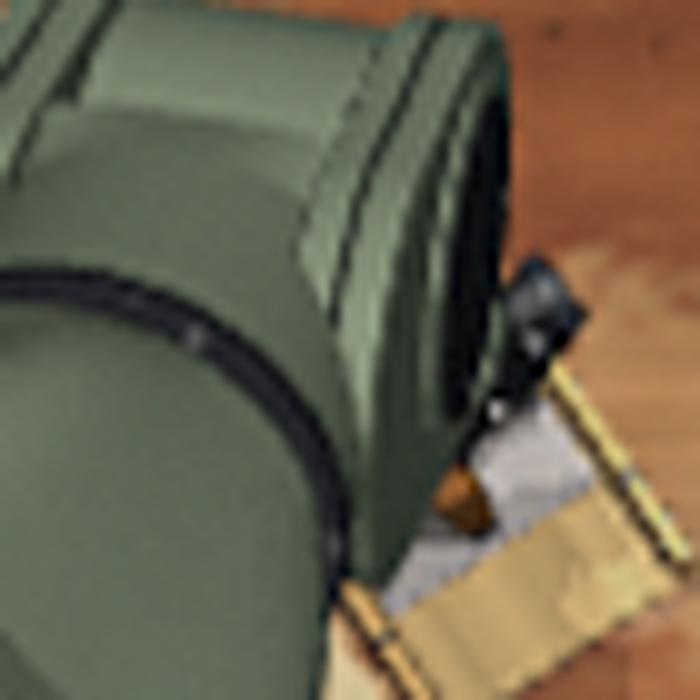

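>>> step_arm:
  commands:
    - [-1,0,-3,0]
    - [-1,0,-5,0]
    - [-1,0,-8,0]
    - [0,0,-10,0]
    - [0,0,-10,0]

```text
t: 17.6
position: [0.5765, 0.1583, 0.2839]
ee_rot: [0.958, 0.286, 0.0, 0.0]
wrist_force: [0.8, 0.7, -2.5]
opening: 0.0153
```

>>> step_arm:
  commands:
    - [0,0,-15,0]
    - [0,0,-20,0]
    - [0,0,-20,0]
    - [0,0,-20,0]
    - [0,0,-15,0]

```text
t: 18.1
position: [0.5764, 0.1581, 0.3748]
ee_rot: [0.958, 0.286, 0.001, 0.0]
wrist_force: [-0.4, -0.6, -3.0]
opening: 0.0146
```

```bash
python3 - <<'E'
from plan import *; from ov import *
s,p,y=state();print(s['t'],p,y,s['wrist_force'],s['ft_torque'],s['joint_positions'])
im=ctrl.get_image('side'); np.savez('side14.npz',**im)
q=p+[0,0,0]
draw(im,[],[.62,.19,.1],40,9,'pics/side14.png')
E
```

```text
18.1 [0.5763908  0.15813884 0.37477463] 33.262868983440015 [-0.37631189 -0.57729396 -3.00410952] [-0.06779344  0.01291946 -0.01946324] [-0.56660915  0.83611004  0.53619017  1.44869668 -0.47221074  0.98511789
 -0.90323608]
```

View pics/side14.png

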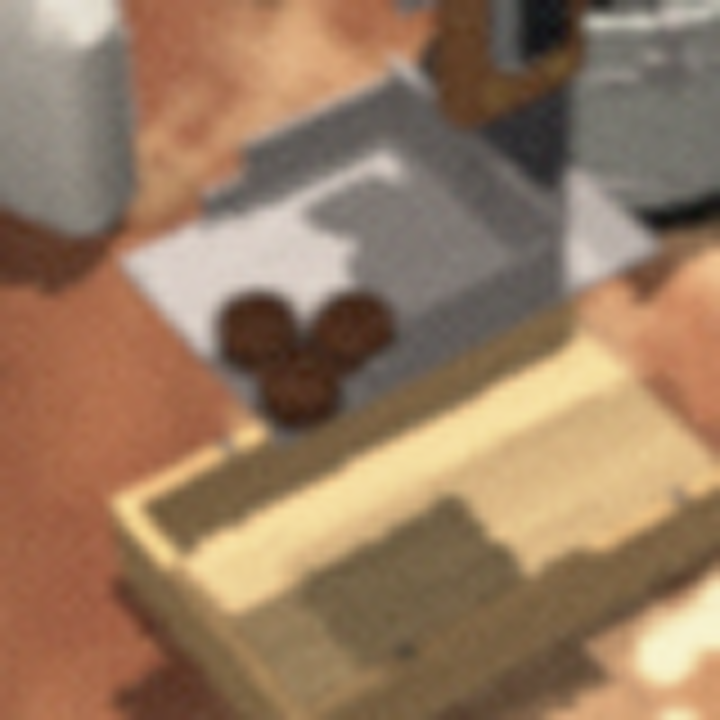

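```bash
python3 - <<'E'
from ov import *
im=load('side14.npz'); p=np.array([.5764,.1581,.3748]); a=np.radians(33.26)
c=proj(im,[.62,.19,.1])[0]; o=np.array([int(c[0])-40,int(c[1])-40])
ax=np.array([np.cos(a),np.sin(a)]); la=np.array([-np.sin(a),np.cos(a)])
for nm,u,z in(('lip-',(123,260),.139),('lip+',(288,432),.139),('A',(257,318),.157),('B',(352,318),.157),('C',(300,372),.157)):
    w=onplane(im,o+(np.array(u)+.5)/9-.5,z)[0]; d=w[:2]-p[:2]; print(nm,w.round(4),'scoop x',round(d@ax*1000,1),'y',round(d@la*1000,1))
from plan import *
s,pp,y=state(); print(pp,y)
E
```

```text
lip- [0.6869 0.1806 0.139 ] scoop x 104.7 y -41.8
lip+ [0.6404 0.2471 0.139 ] scoop x 102.3 y 39.3
A [0.648  0.2222 0.157 ] scoop x 95.0 y 14.3
B [0.6226 0.2234 0.157 ] scoop x 74.4 y 29.3
C [0.6365 0.2424 0.157 ] scoop x 96.4 y 37.5
[0.57666712 0.1580401  0.37669292] 33.266873545541486
```

>>> step_arm:
  commands:
    - [-4,2,0,0]
    - [-7,4,0,0]
    - [-11,5,0,0]
    - [-14,7,0,0]
    - [-18,9,0,0]

```text
t: 18.65
position: [0.5453, 0.1053, 0.3718]
ee_rot: [0.958, 0.286, -0.001, 0.0]
wrist_force: [1.0, 0.1, -2.7]
opening: 0.0151
```

>>> step_arm:
  commands:
    - [-21,11,0,0]
    - [-25,13,0,0]
    - [-25,13,0,0]
    - [-25,13,0,0]
    - [-25,13,0,0]

```text
t: 19.15
position: [0.4782, -0.0144, 0.3722]
ee_rot: [0.958, 0.286, -0.001, 0.0]
wrist_force: [1.3, 0.0, -3.1]
opening: 0.0148
```

>>> step_arm:
  commands:
    - [-25,13,0,0]
    - [-25,13,0,0]
    - [-21,11,0,0]
    - [-18,9,0,0]
    - [-14,7,0,0]

```text
t: 19.65
position: [0.4211, -0.1152, 0.3724]
ee_rot: [0.958, 0.286, -0.001, -0.0]
wrist_force: [0.6, 1.2, -2.3]
opening: 0.0148
```

>>> step_arm:
  commands:
    - [-11,5,3,0]
    - [-7,4,6,0]
    - [-4,2,9,0]
    - [0,0,7,0]
    - [0,0,3,0]

```text
t: 20.15
position: [0.4099, -0.135, 0.3439]
ee_rot: [0.958, 0.286, -0.001, -0.0]
wrist_force: [0.8, 0.8, -3.3]
opening: 0.0152
```

```bash
python3 - <<'E'
from plan import *; from ov import *
s,p,y=state();print(s['t'],p,y,s['wrist_force'],s['ft_torque'],np.round(s['joint_positions'],2))
a=np.radians(y); d=np.array([.526,-.0355])-p[:2]; print('drum in scoop axes',d@[np.cos(a),np.sin(a)],d@[-np.sin(a),np.cos(a)])
im=ctrl.get_image('side'); np.savez('side15.npz',**im)
draw(im,[],[.5,-.06,.1],45,8,'pics/side15.png')
E
```

```text
20.15 [ 0.40991514 -0.13499163  0.34386444] 33.27052216465346 [ 0.76182642  0.77463624 -3.31773918] [-0.06844994  0.05272399  0.03083699] [ 0.03  0.65  0.37  2.07 -0.47  0.51 -0.24]
drum in scoop axes 0.15163773969578226 0.01950061811390842
```

View pics/side15.png

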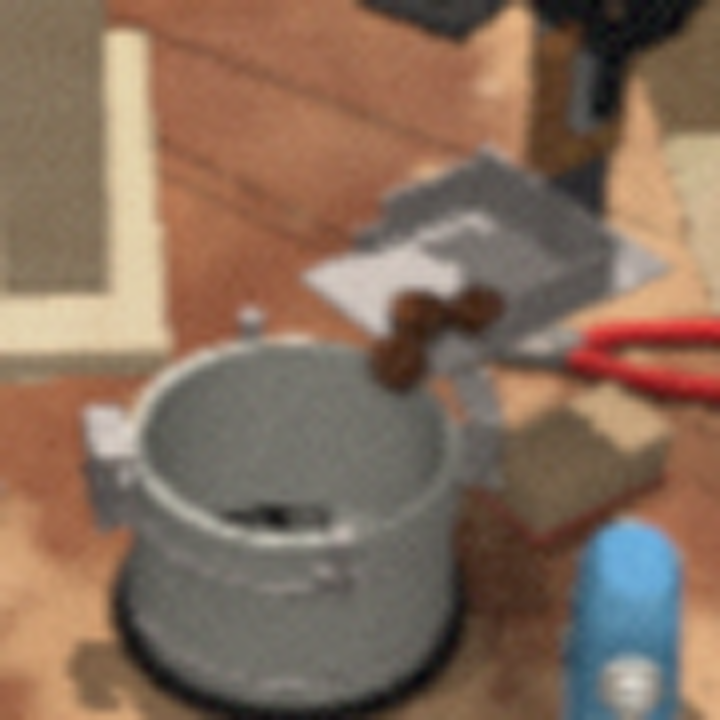

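>>> step_arm:
  commands:
    - [8,0,0,0]
    - [16,0,0,0]
    - [25,0,0,0]
    - [0,0,0,0]
    - [0,0,0,0]

```text
t: 20.7
position: [0.4513, -0.1076, 0.3448]
ee_rot: [0.958, 0.287, -0.0, 0.0]
wrist_force: [-0.3, 0.3, -2.2]
opening: 0.0147
```

```bash
cat > look.py <<'E'
import sys
from plan import *; from ov import *
def look(k,ctr,half,sc,cams=('side',)):
    s,p,y=state();print(s['t'],p.round(4),round(y,2),s['wrist_force'].round(1) if hasattr(s['wrist_force'],'round') else s['wrist_force'])
    a=np.radians(y); d=np.array([.526,-.0355])-p[:2]; print('drum in scoop axes',d@[np.cos(a),np.sin(a)],d@[-np.sin(a),np.cos(a)])
    for n in cams:
        im=ctrl.get_image(n); np.savez(f'{n}{k}.npz',**im); draw(im,[],ctr,half,sc,f'pics/{n}{k}.png')
E
python3 -c "
from look import *
look(16,[.5,-.06,.1],45,8)"
```

```text
20.7 [ 0.4513 -0.1076  0.3448] 33.35 [-0.3  0.3 -2.2]
drum in scoop axes 0.10203135539646638 0.01918949505020219
```

View pics/side16.png

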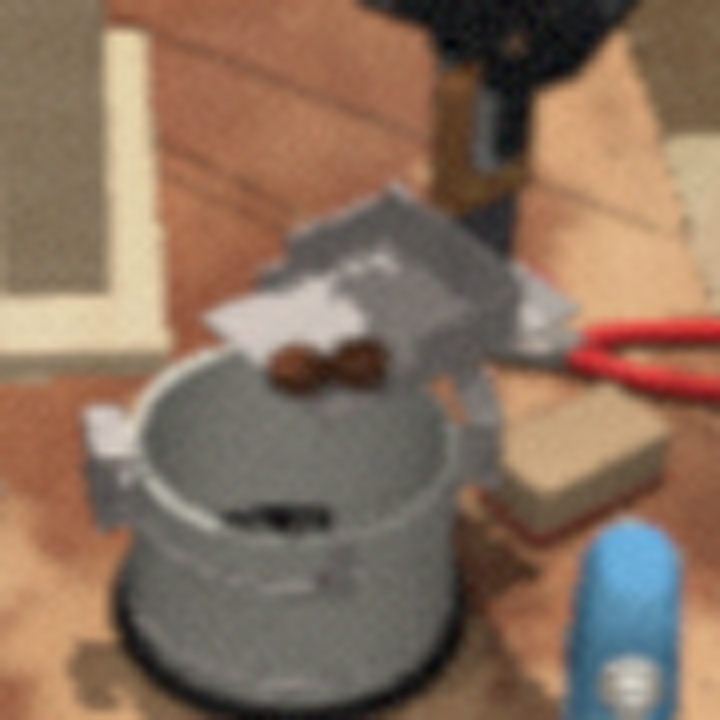

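>>> step_arm:
  commands:
    - [-6,0,0,0]
    - [-8,0,0,0]
    - [-8,0,0,0]
    - [-6,0,0,0]
    - [-2,0,0,0]

```text
t: 21.25
position: [0.4253, -0.1254, 0.3449]
ee_rot: [0.958, 0.286, -0.0, 0.0]
wrist_force: [0.4, -0.8, -2.8]
opening: 0.015
```

>>> step_arm:
  commands:
    - [12,0,0,0]
    - [23,0,0,0]
    - [0,0,0,0]
    - [0,0,0,0]

```text
t: 21.65
position: [0.4555, -0.105, 0.3445]
ee_rot: [0.958, 0.287, -0.0, 0.0]
wrist_force: [-0.1, -1.0, -2.4]
opening: 0.0149
```

```bash

python3 -c "
from look import *
look(17,[.5,-.06,.1],45,8)"
```

```text
21.65 [ 0.4555 -0.105   0.3445] 33.34 [-0.1 -1.  -2.4]
drum in scoop axes 0.09709275530525951 0.019344788872927926
```

View pics/side17.png

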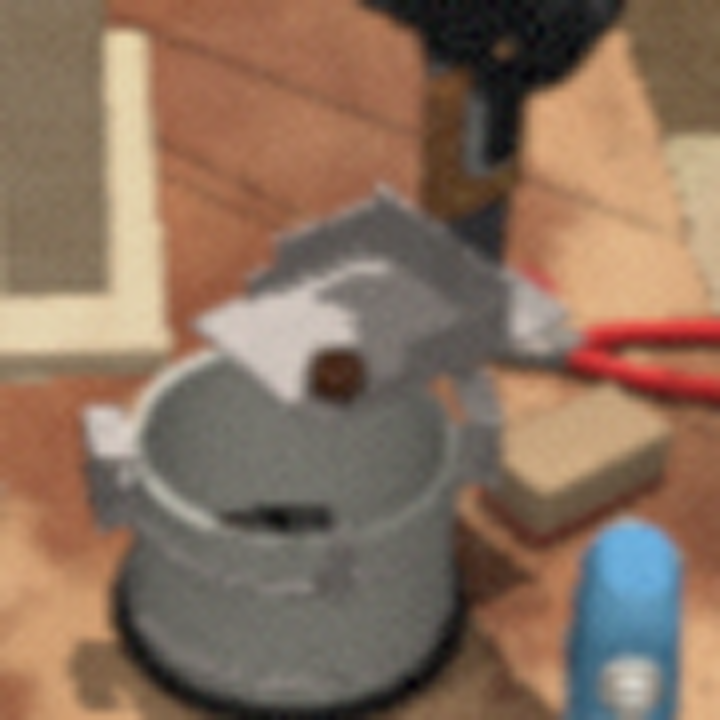

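>>> step_arm:
  commands:
    - [-6,0,0,0]
    - [-8,0,0,0]
    - [-8,0,0,0]
    - [-6,0,0,0]
    - [-2,0,0,0]

```text
t: 22.2
position: [0.4294, -0.1226, 0.3449]
ee_rot: [0.958, 0.286, -0.0, 0.0]
wrist_force: [0.3, -0.1, -2.3]
opening: 0.0151
```

>>> step_arm:
  commands:
    - [10,0,0,0]
    - [22,0,0,0]
    - [0,0,0,0]
    - [0,0,0,0]

```text
t: 22.6
position: [0.4573, -0.1038, 0.3445]
ee_rot: [0.958, 0.287, -0.0, 0.0]
wrist_force: [-1.5, -0.3, -2.7]
opening: 0.0148
```

```bash

python3 -c "
from look import *
look(18,[.5,-.06,.1],45,8)"
```

```text
22.6 [ 0.4573 -0.1038  0.3445] 33.34 [-1.5 -0.3 -2.7]
drum in scoop axes 0.09494369350744444 0.019305656609438983
```

View pics/side18.png

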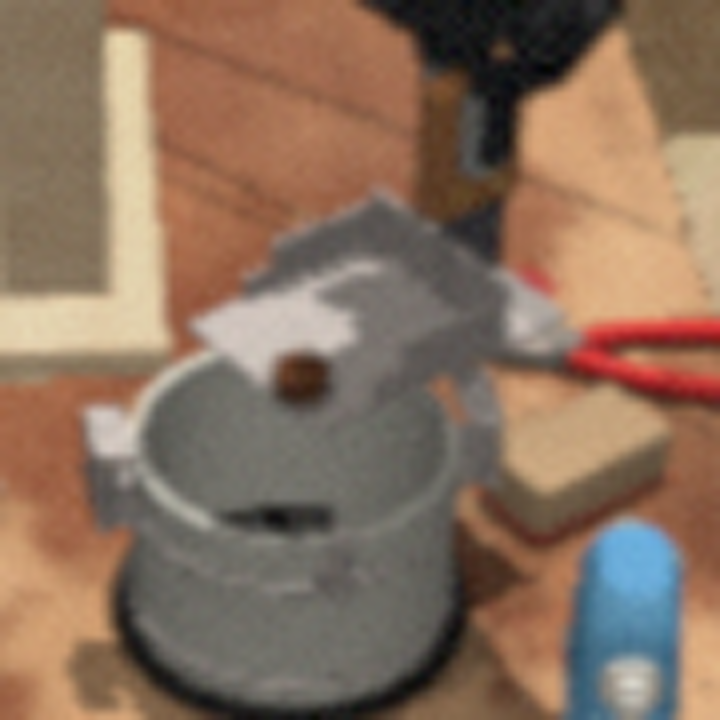

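B sits right at the lip, so it needs one more pulse.

>>> step_arm:
  commands:
    - [-6,0,0,0]
    - [-8,0,0,0]
    - [-8,0,0,0]
    - [-6,0,0,0]
    - [-2,0,0,0]

```text
t: 23.15
position: [0.4311, -0.1215, 0.3449]
ee_rot: [0.958, 0.286, -0.0, 0.0]
wrist_force: [-0.2, -0.0, -1.7]
opening: 0.0147
```

>>> step_arm:
  commands:
    - [9,0,0,0]
    - [18,0,0,0]
    - [0,0,0,0]
    - [0,0,0,0]

```text
t: 23.55
position: [0.4547, -0.1056, 0.3446]
ee_rot: [0.958, 0.287, -0.0, 0.0]
wrist_force: [-0.3, -1.2, -2.4]
opening: 0.0149
```

```bash

python3 -c "
from look import *
look(19,[.5,-.06,.1],45,8,('side','top'))"
```

```text
23.55 [ 0.4547 -0.1056  0.3446] 33.33 [-0.3 -1.2 -2.4]
drum in scoop axes 0.0980938684011338 0.019392729340051075
```

View pics/side19.png

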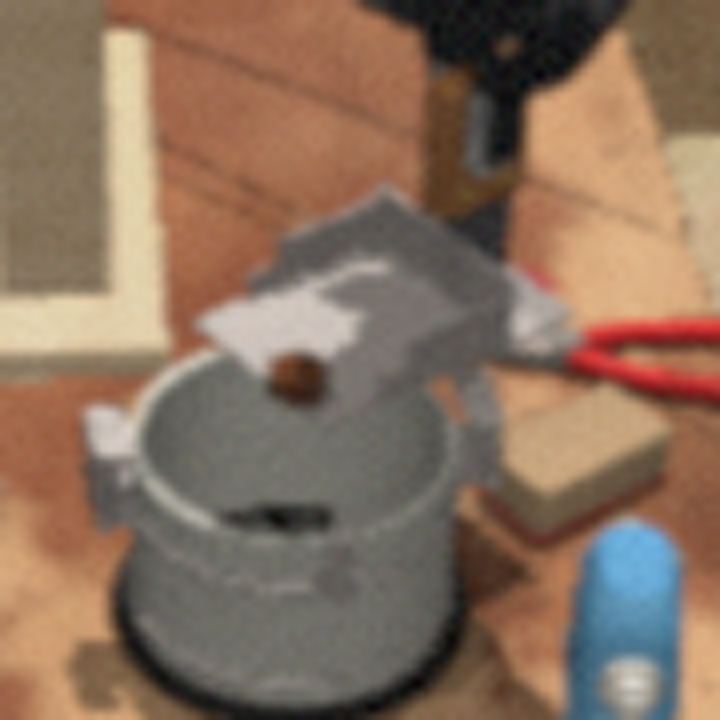

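View pics/top19.png

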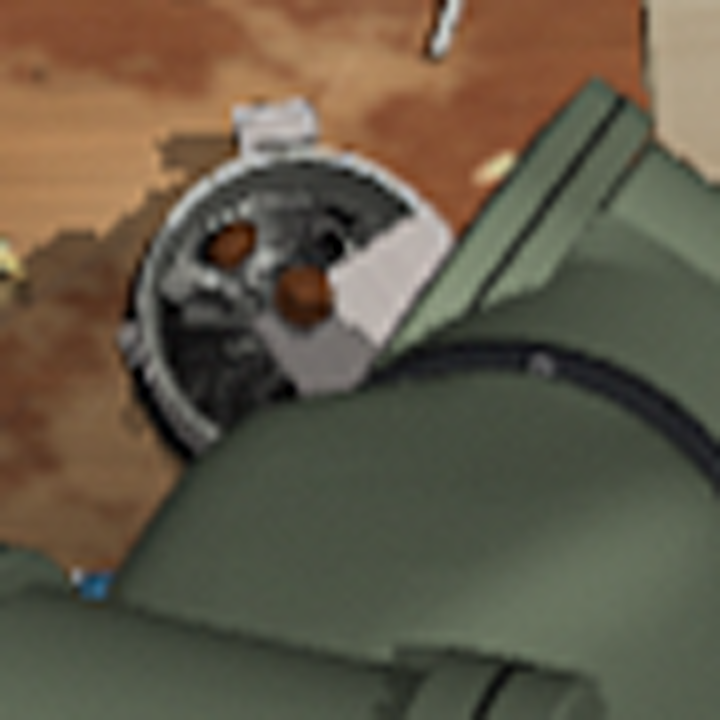

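>>> step_arm:
  commands:
    - [-4,0,0,0]
    - [-6,0,0,0]
    - [-8,0,0,0]
    - [-8,0,0,0]
    - [-4,0,0,0]

```text
t: 24.15
position: [0.4284, -0.1232, 0.3449]
ee_rot: [0.958, 0.286, -0.0, 0.0]
wrist_force: [-0.2, -0.3, -2.1]
opening: 0.0148
```

>>> step_arm:
  commands:
    - [8,0,0,0]
    - [26,0,0,0]
    - [0,0,0,0]
    - [0,0,0,0]

```text
t: 24.55
position: [0.4581, -0.1034, 0.3445]
ee_rot: [0.958, 0.287, -0.0, 0.0]
wrist_force: [-0.8, 0.6, -1.8]
opening: 0.0145
```

```bash

python3 -c "
from look import *
look(20,[.5,-.06,.1],45,8,('side','top'))"
```

```text
24.55 [ 0.4581 -0.1034  0.3445] 33.34 [-0.8  0.6 -1.8]
drum in scoop axes 0.09405352356922039 0.019350232664662258
```

View pics/side20.png

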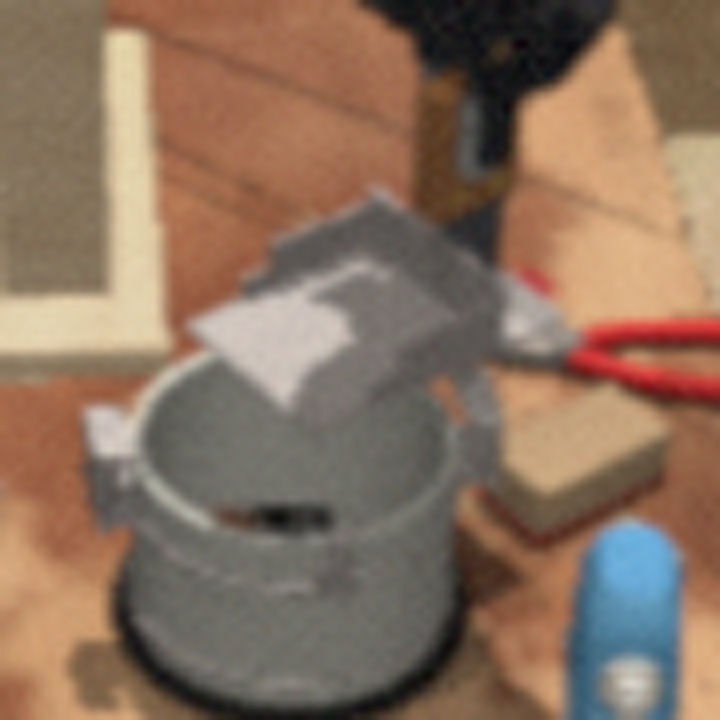

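View pics/top20.png

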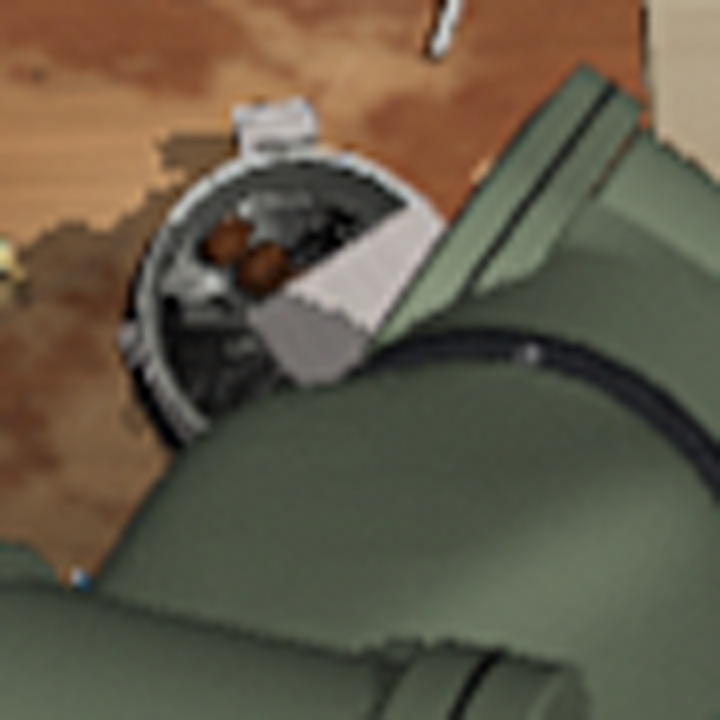

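```bash

python3 -c "
from plan import *
show([.405,-.347,.365],21,step=40)"
```

```text
now t 24.65 [ 0.4576 -0.104   0.3447] 33.3 q [-0.08  0.69  0.41  1.94 -0.47  0.6  -0.34]
[[-25, 25, -3, 2], [-25, 26, -3, 2], [-23, 26, -3, 1], [-23, 27, -3, 2], [-22, 28, -3, 2]]
[[-22, 29, -2, 2], [-20, 29, -3, 1]]
end [ 0.4047 -0.3471  0.3647] 21.261813198673764
```

>>> step_arm:
  commands:
    - [0,0,-20,0]
    - [-25,25,0,2]
    - [-25,26,0,2]
    - [-23,26,0,1]
    - [-23,27,0,2]

```text
t: 25.15
position: [0.427, -0.2438, 0.3649]
ee_rot: [0.974, 0.227, 0.0, 0.0]
wrist_force: [-0.3, 0.7, -2.6]
opening: 0.0145
```

>>> step_arm:
  commands:
    - [-22,28,0,2]
    - [-22,29,0,2]
    - [-20,29,0,1]
    - [0,0,0,0]

```text
t: 25.55
position: [0.4026, -0.3511, 0.3649]
ee_rot: [0.983, 0.181, -0.001, 0.001]
wrist_force: [-0.3, 1.4, -2.8]
opening: 0.015
```

```bash

python3 -c "
from look import *
look(21,[.5,-.06,.05],45,8,('top',)); look(22,[.42,-.32,.1],45,8)"
```

```text
25.55 [ 0.4026 -0.3511  0.3649] 20.91 [-0.3  1.4 -2.8]
drum in scoop axes 0.227922038860585 0.2507300056135418
25.6 [ 0.4035 -0.3489  0.3647] 21.05 [ 0.7  1.  -2.8]
drum in scoop axes 0.22690629149224198 0.2484675284651061
```

View pics/top21.png

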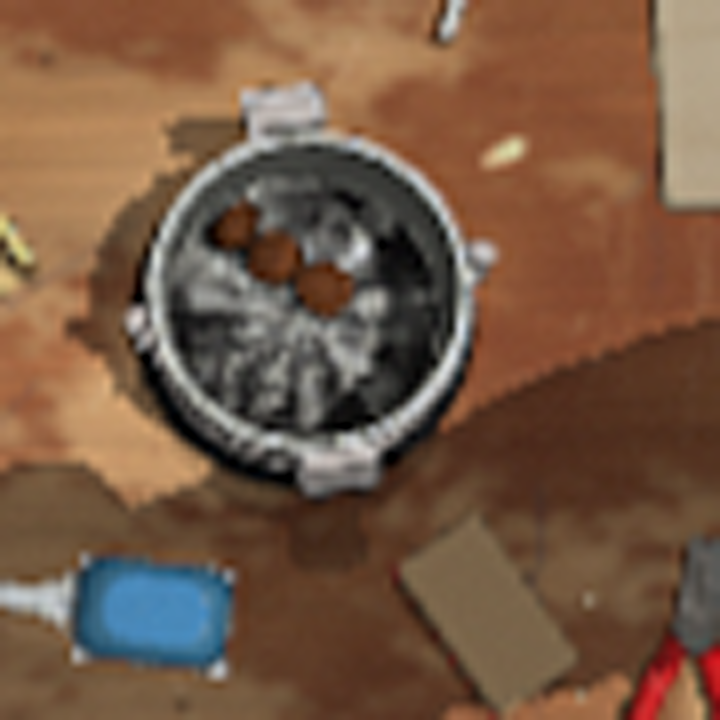

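View pics/side22.png

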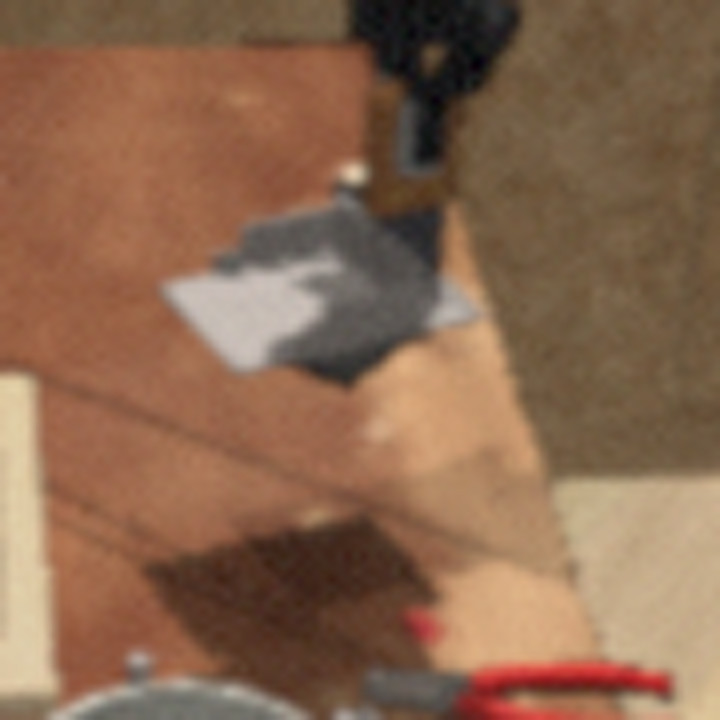

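>>> step_arm:
  commands:
    - [0,0,35,0]
    - [0,0,40,0]
    - [0,0,35,0]
    - [0,0,13,0]
    - [0,0,2,0]

```text
t: 26.15
position: [0.4049, -0.3466, 0.2391]
ee_rot: [0.983, 0.185, -0.001, -0.001]
wrist_force: [-0.3, 0.2, -1.9]
opening: 0.0146
```

>>> step_arm:
  commands:
    - [0,0,2,0]
    - [0,0,0,0]

```text
t: 26.35
position: [0.4051, -0.3471, 0.239]
ee_rot: [0.983, 0.185, 0.001, 0.001]
wrist_force: [-0.2, 0.3, -2.6]
opening: 0.0147
```

>>> step_arm:
  commands:
    - [0,0,1,0]
    - [0,0,0,0]

```text
t: 26.55
position: [0.405, -0.347, 0.2373]
ee_rot: [0.983, 0.185, 0.0, 0.0]
wrist_force: [-0.8, -0.3, -2.8]
opening: 0.0149
```

>>> step_arm:
  commands:
    - [0,0,1,0]
    - [0,0,0,0]

```text
t: 26.75
position: [0.4049, -0.3472, 0.2365]
ee_rot: [0.983, 0.185, 0.0, 0.0]
wrist_force: [-1.5, 0.9, 12.0]
opening: 0.0148
```

>>> step_arm:
  commands:
    - [0,0,0,0]
    - [0,0,0,0]
    - [0,0,0,0]
    - [0,0,0,0]
  jaw: 0.6
  squeeze: 40

```text
t: 27.15
position: [0.4048, -0.3471, 0.2357]
ee_rot: [0.983, 0.185, -0.0, 0.0]
wrist_force: [0.1, 0.1, -1.0]
opening: 0.0512
```

>>> step_arm:
  commands:
    - [0,0,-15,0]
    - [0,0,-40,0]
    - [0,0,-40,0]
    - [0,0,-40,0]
    - [0,0,-20,0]

```text
t: 27.65
position: [0.4047, -0.3471, 0.3938]
ee_rot: [0.983, 0.184, 0.001, 0.001]
wrist_force: [-0.2, 1.1, -1.0]
opening: 0.0513
```

>>> step_arm:
  commands:
    - [-5,0,0,0]
    - [0,0,0,0]

```text
t: 27.85
position: [0.3997, -0.349, 0.3906]
ee_rot: [0.983, 0.184, -0.0, 0.0]
wrist_force: [-0.0, 0.2, -0.5]
opening: 0.0512
```

```bash

python3 -c "
from look import *
look(23,[.47,-.1,.05],100,4,('top','side'))"
```

```text
27.85 [ 0.3997 -0.349   0.3906] 21.24 [-0.   0.2 -0.5]
drum in scoop axes 0.2313231929512026 0.24640717209235324
```

View pics/top23.png

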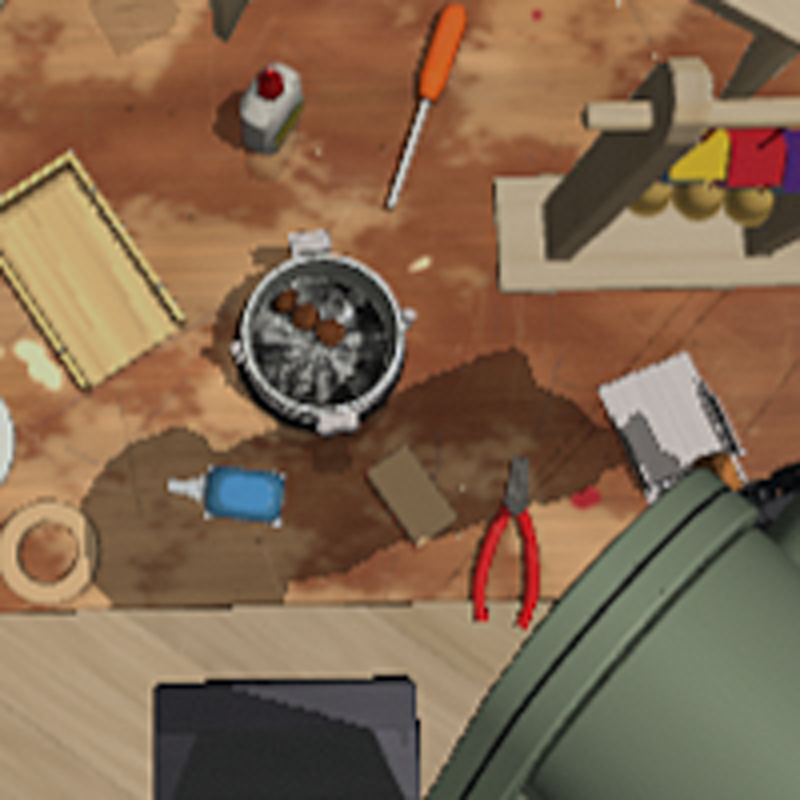

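View pics/side23.png

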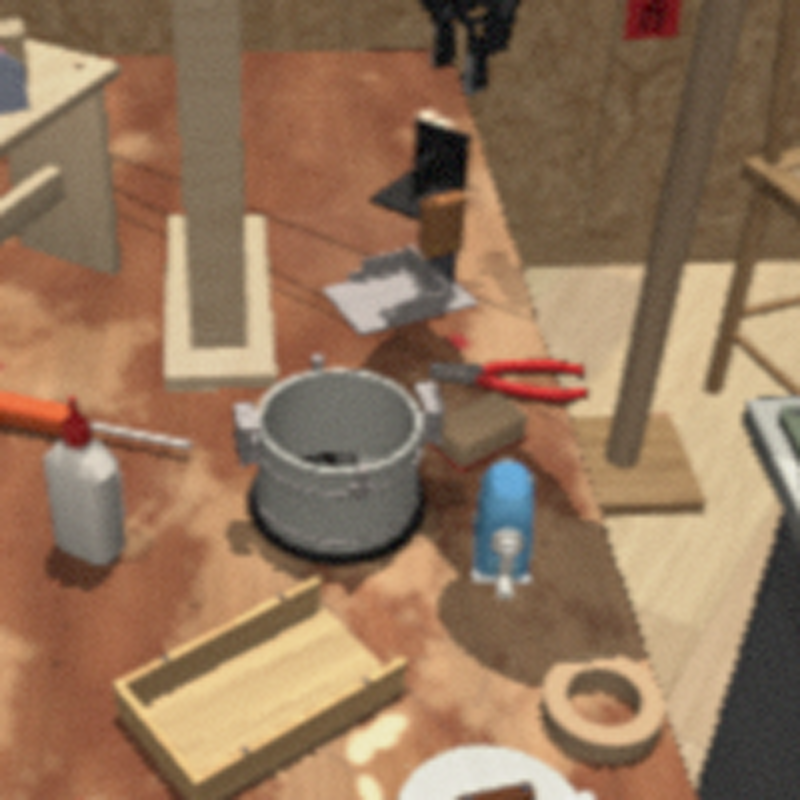

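The three blanks are in the drum, the scoop is flat and released, the cover is flat on the bench, and the bystanders look unmoved, so I'm handing the job in.

```bash
python3 -c "
from bench import ctrl
print(ctrl.finish_job())"
```

```text
the job is handed in; nothing more can be done
None
```

The job is done and handed in at about 28 s of the 72 s allowed.

- **Cover:** I turned it about 55° anticlockwise and lifted it off. It lies flat, right way up, on the bench near (0.45, 0.285).
- **Blanks:** I picked up all three in one scoop against the tray's back wall. The arm's moves cannot tilt the tool, so I did not tip the scoop. I slid the blanks off the lip into the drum with short forward-and-stop strokes, which took five because the last blank stuck at the lip.
- **Scoop:** It is set down flat at its original spot and released.

**Last checks:** The top camera showed all three blanks in the drum and the tray empty. The gripper was open and about 150 mm above the scoop. The glue bottle, tape roll and sanding block looked unmoved. The small offcut was outside the final pictures, but the arm never came near it.

**Highest forces:** The wrist force peaked at about 57 N when the scoop's lip met the tray's back wall, against a limit of 120 N. It was about 45 N when I set the cover down. Both were pressed through the held part, not the gripper's body.

**Disagreement:** The two cameras differed by about 4 to 8 mm, mostly in x. I took the top camera's positions and checked them against the gripper and the contact forces.

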